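Clear and sort the rack shelf, and arrest its gate for the road

ROBOT

A 6-joint arm with a two-finger parallel gripper is mounted at the origin on the work surface. World frame = base frame: x ahead of the robot, y to its left, z up, the work surface at z = 0. Lengths are in mm, angles in rad, forces in N, time in s.
With the tool pointing down it reaches from about 350 to 975 mm from the base axis. Payload 7.1 kg.
Tool frame: the origin (TCP) lies midway between the tips of the shut fingers; the grasp point (between the pads) lies 19 mm behind it; z points along the fingers, y is the line along which they close (so a half turn about z gives the same grasp; the last joint's range is limited). The gripper opens to 88 mm and grips with 3 to 60 N. Pads are 20 mm wide; open, the fingers measure 115 mm over their backs; the gripper's body (75 mm by 178 mm) begins 61 mm behind the grasp point.
Start: joints at [-1.27, 0.423, 1.63, -0, 1.089, -0.019], TCP at [196.503, -593.289, 222.675] pointing down, gripper open.
Joint ranges: [-3, 3], [-0.9, 2.11], [0.09, 2.58], [-1.31, 4.45], [0.11, 2.69], [-2.54, 2.54]. Speed limits (rad/s): [2.39, 2.39, 3.01, 3.14, 3.14, 3.14].

INTERFACE

Orientations are given as a rotation vector (axis times angle).
In Python, from workcell import ctrl gives the robot as it stands. The module is installed in compiled form; this text tells all that it offers.
- The arm moves only by the tool apply_moves, never from a script. Its argument "targets" is a list of rows, each a list of 3 entries, a list of its own where there are three numbers: the opening, from -1 (shut) to 1 (fully open), then the shift along the tool's x, y, z normalised to -1 to 1, where 1 is 5 cm, then the turn, a rotation vector about the tool's x, y, z normalised to -1 to 1, where 1 is 90 degrees. In form: [[jaw, [x, y, z], [wx, wy, wz]], ...]. A call has 1 to 8 rows; each row shifts and turns the commanded pose from where the row before left it, along the tool's axes as they then stand; what a row does not reach is not made up. A row lasts 1/8 s, in which the tool goes at most 62.5 mm and 10.7 degrees, less where a joint would pass 70% of its speed; a pose out of reach is approached as far as the arm can. A call with a number of a shift or a turn outside -1 to 1 is refused whole. A call with a gripper value outside its range is refused whole. The fingers move at their own pace and stop on an object; the grip force is fixed at half the most. Time passes only in rows, so rows that do not move let the fingers close. It gives the time, the measured TCP pose, the force, the opening and the grip force at its end, in the units of the state.
- ctrl.get_obs(): the state, without advancing time (a new reading comes with each control period).
- ctrl.get_image(name): name is "side" or "top"; returns a dict with "pixels" (480x640x3 uint8, blue, green, red), "camera_matrix" (3x3 intrinsics, pixels), "view" (4x4, takes a point from world to camera coordinates). Camera axes: x right, y down, z forward; pixel columns grow to the right and rows downward; lengths in mm; the calibration is good to about 2 mm. A picture is of the moment at which its call begins. There is no depth.
- ctrl.close_job(): hands the job in; it is judged then, once.
Trained networks look in the newest picture that a camera, given by its name, has taken for a name from the list of things; names that differ only in an ending like _2 or _b are one class to them, and where a whole thing is asked for, a point or a joint stands for the part that bears it (a point fixed in the world has none). Each returns a list of dicts, best first, with "score" (0 to 1); they miss things now and then, are a little off and sometimes report something else, mostly with a low value. They report only what shows in the picture. A call takes as long as a camera call.
- ctrl.masks_of(label, camera): "region" (480x640 bool, what is visible of it) and "bbox" ([left, top, right, bottom] in pixels, round what is visible of it).
- ctrl.pinpoint(label, camera): "xy" ([column, row] in pixels: a listed point, or the origin of a listed thing).
The state is a dict: "t": time; "qpos": joint angles; "qvel": joint speeds; "joint_torque": joint torques, N m; "ee_pos": TCP position; "orientation": TCP orientation; "ft_force": force on the tool from outside, world axes, zero at the start; "moment": the same for the moment, N m; "width": finger opening in mm; "grasp_force": force on a finger pad.
Only numpy, scipy, OpenCV 4.12 (cv2) and the standard library are available. Lean on these libraries where they do the work, as an engineer would, in place of code of your own. Each camera call takes 0.05 s, during which the arm holds its last target. There are 200 camera calls.

TASK

The van is about to leave: swing the yellow arrest lever up to release the steel gate, fold the gate down, then clear the shelf, laying every red plug in the red tray, every blue plug in the blue tray and every plywood offcut in the waste bin; lift plugs and offcuts only while the gate is down. Once all of that is done, fold the gate fully up again and swing the arrest lever back down level in front of it. Leave the follow-focus gear, the tally box, the monitor hood and the two brass banana plugs where they stand.

Things in the scene. Friction and masses are not known exactly. Their poses are not given: they have to be found in the camera images.
- shelf: white enamelled rack shelf, fixed: deck 440 mm wide (y) and from x = -132 mm (gate side) to +152 mm (back), deck top 20 mm above the work surface, low 4 mm thick lips at the back and sides rise 8 mm above the deck; the lever's dark post (14 x 26 mm, 86 mm high) stands at its front, 165 mm left of the middle. Origin on its underside; x points from the gate to the back, z up.
- gate (a joint): steel gate across the shelf's front, hinged along its bottom edge (axis parallel to shelf y, see point gate_hinge). Angle in rad: 0 shut and upright, growing as it folds outward and down (towards shelf -x, robot side) to its stop at 1.1. Stiff hinge: it stays where left; about 3 N at the top rail moves it. While the arrest lever is down it blocks the gate, with about 0.07 rad of play.
- gate_grip (a point): middle of the gate's top rail, a round steel bar 12 mm thick and 326 mm long parallel to shelf y, 80 mm from the hinge; open gap of 48 mm between it and the gate's lower bar, so fingers may close round it along shelf x. It moves with the gate.
- gate_hinge (a point): middle of the gate's hinge line, 22 mm above the work surface, straight below gate_grip when the gate is shut. Fixed to the shelf.
- lever (a joint): yellow arrest lever (flat arm, 104 mm) in front of the gate's left end, turning on an axis along shelf x. Angle in rad: 0 down, lying level in front of the gate (arrested), arm pointing to shelf -y; grows as its free end swings up to 1.5, arm upright (released). Stays where left; about 1.5 N at the knob moves it.
- lever_knob (a point): middle of the lever's black round knob, 16 mm thick, 45 mm long, sticking out along shelf -x (towards the robot) at the arm's free end, 80 mm from the lever's axis, 75 mm above the work surface when arrested. Moves with the lever.
- lever_pivot (a point): point on the lever's axis in the same plane across shelf x as lever_knob, 75 mm above the work surface. Fixed to the shelf.
- red_tray: red open tray, fixed, 140 (x) x 130 (y) x 40 mm high, walls and floor 5 mm. Origin: centre of its underside, z up.
- blue_tray: blue open tray, fixed, 140 (x) x 130 (y) x 40 mm high, walls and floor 5 mm. Origin: centre of its underside, z up.
- waste_bin: black open waste bin, fixed, 140 (x) x 130 (y) x 60 mm high, walls and floor 5 mm. Origin: centre of its underside, z up.
- charger_dock: grey battery charger dock with two black batteries, fixed, 130 x 120 x 56 mm high, beside the shelf; takes no part. Origin: centre of its underside.
- red_plug0: single-pole power plug with a ribbed square red sleeve (56 x 26 x 26 mm) and, past a black collar, a round brass pin 12 mm thick; 80 mm long in all. Origin at the middle of its length, 13 mm above its underside as it lies; x along the plug towards the brass pin (sleeve from x = -40 to +16 mm, pin tip at +40 mm). About 90 g. One of up to three red ones; may be absent.
- red_plug1: single-pole power plug with a ribbed square red sleeve (56 x 26 x 26 mm) and, past a black collar, a round brass pin 12 mm thick; 80 mm long in all. Origin at the middle of its length, 13 mm above its underside as it lies; x along the plug towards the brass pin (sleeve from x = -40 to +16 mm, pin tip at +40 mm). About 90 g. One of up to three red ones; may be absent.
- red_plug2: single-pole power plug with a ribbed square red sleeve (56 x 26 x 26 mm) and, past a black collar, a round brass pin 12 mm thick; 80 mm long in all. Origin at the middle of its length, 13 mm above its underside as it lies; x along the plug towards the brass pin (sleeve from x = -40 to +16 mm, pin tip at +40 mm). About 90 g. One of up to three red ones; may be absent.
- blue_plug0: single-pole power plug with a ribbed square blue sleeve (56 x 26 x 26 mm) and, past a black collar, a round brass pin 12 mm thick; 80 mm long in all. Origin at the middle of its length, 13 mm above its underside as it lies; x along the plug towards the brass pin (sleeve from x = -40 to +16 mm, pin tip at +40 mm). About 90 g. One of up to three blue ones; may be absent.
- blue_plug1: single-pole power plug with a ribbed square blue sleeve (56 x 26 x 26 mm) and, past a black collar, a round brass pin 12 mm thick; 80 mm long in all. Origin at the middle of its length, 13 mm above its underside as it lies; x along the plug towards the brass pin (sleeve from x = -40 to +16 mm, pin tip at +40 mm). About 90 g. One of up to three blue ones; may be absent.
- blue_plug2: single-pole power plug with a ribbed square blue sleeve (56 x 26 x 26 mm) and, past a black collar, a round brass pin 12 mm thick; 80 mm long in all. Origin at the middle of its length, 13 mm above its underside as it lies; x along the plug towards the brass pin (sleeve from x = -40 to +16 mm, pin tip at +40 mm). About 90 g. One of up to three blue ones; may be absent.
- offcut0: pale plywood offcut (rubbish), 70 (x) x 34 (y) x 24 (z) mm, about 40 g. Origin at its centre. One of up to two; may be absent.
- offcut1: pale plywood offcut (rubbish), 70 (x) x 34 (y) x 24 (z) mm, about 40 g. Origin at its centre. One of up to two; may be absent.
- gear: silver aluminium follow-focus gear lying flat among the plugs, 56 mm across, 26 mm high. Origin: centre of its underside. Leave alone.
- tally: black plastic remote tally box with a red and a green lamp, 36 (x) x 75 (y) x 30 mm high. Origin: centre of its underside. Leave alone.
- hood: olive rubber monitor hood, open above, 58 (x) x 85 (y) x 55 mm high, in the back left corner of the shelf. Origin: centre of its underside. Leave alone.
- banana0: small polished brass banana plug, 61 mm long, 16 mm thick, lying in the back right corner of the shelf. Leave alone.
- banana1: small polished brass banana plug, 61 mm long, 16 mm thick, lying in the back right corner of the shelf. Leave alone.

How it is judged (in metres and radians):
On the way, in this order (a step that is already met when the one before it is completed fails the run):
1. the arrest lever is swung up (beyond 1.2 rad) while the gate is still shut (value of joint lever above 1.2 rad and value of joint gate below 0.15 rad), for 0.1 s.
2. the gate is folded down (beyond 0.8 rad) (value of joint gate above 0.8 rad), for 0.2 s.
3. every plug lies in the tray of its colour and every offcut in the waste bin, the gate still down (x of red_plug0 in the frame of red_tray between -0.06 and 0.06 m and y of red_plug0 in the frame of red_tray between -0.055 and 0.055 m and z of red_plug0 in the frame of red_tray between 0 and 0.05 m and x of red_plug1 in the frame of red_tray between -0.06 and 0.06 m and y of red_plug1 in the frame of red_tray between -0.055 and 0.055 m and z of red_plug1 in the frame of red_tray between 0 and 0.05 m and x of red_plug2 in the frame of red_tray between -0.06 and 0.06 m and y of red_plug2 in the frame of red_tray between -0.055 and 0.055 m and z of red_plug2 in the frame of red_tray between 0 and 0.05 m and x of blue_plug0 in the frame of blue_tray between -0.06 and 0.06 m and y of blue_plug0 in the frame of blue_tray between -0.055 and 0.055 m and z of blue_plug0 in the frame of blue_tray between 0 and 0.05 m and x of blue_plug1 in the frame of blue_tray between -0.06 and 0.06 m and y of blue_plug1 in the frame of blue_tray between -0.055 and 0.055 m and z of blue_plug1 in the frame of blue_tray between 0 and 0.05 m and x of blue_plug2 in the frame of blue_tray between -0.06 and 0.06 m and y of blue_plug2 in the frame of blue_tray between -0.055 and 0.055 m and z of blue_plug2 in the frame of blue_tray between 0 and 0.05 m and x of offcut0 in the frame of waste_bin between -0.06 and 0.06 m and y of offcut0 in the frame of waste_bin between -0.055 and 0.055 m and z of offcut0 in the frame of waste_bin between 0 and 0.06 m and x of offcut1 in the frame of waste_bin between -0.06 and 0.06 m and y of offcut1 in the frame of waste_bin between -0.055 and 0.055 m and z of offcut1 in the frame of waste_bin between 0 and 0.06 m and value of joint gate above 0.7 rad), for 0.2 s.
4. the gate is shut again (below 0.1 rad) (value of joint gate below 0.1 rad), for 0.2 s.
5. the arrest lever is down again (below 0.15 rad) (value of joint lever below 0.15 rad), for 0.2 s.
At the end, for the whole second after the job is handed in: Every red plug's centre is in the red tray, every blue one's in the blue tray (within 60 x 55 mm of its middle, under 50 mm up) and every offcut's in the waste bin (same, under 60 mm up), all at rest and nothing held; gate below 0.1 rad, lever below 0.15 rad (x of red_plug0 in the frame of red_tray between -0.06 and 0.06 m and y of red_plug0 in the frame of red_tray between -0.055 and 0.055 m and z of red_plug0 in the frame of red_tray between 0 and 0.05 m and x of red_plug1 in the frame of red_tray between -0.06 and 0.06 m and y of red_plug1 in the frame of red_tray between -0.055 and 0.055 m and z of red_plug1 in the frame of red_tray between 0 and 0.05 m and x of red_plug2 in the frame of red_tray between -0.06 and 0.06 m and y of red_plug2 in the frame of red_tray between -0.055 and 0.055 m and z of red_plug2 in the frame of red_tray between 0 and 0.05 m and x of blue_plug0 in the frame of blue_tray between -0.06 and 0.06 m and y of blue_plug0 in the frame of blue_tray between -0.055 and 0.055 m and z of blue_plug0 in the frame of blue_tray between 0 and 0.05 m and x of blue_plug1 in the frame of blue_tray between -0.06 and 0.06 m and y of blue_plug1 in the frame of blue_tray between -0.055 and 0.055 m and z of blue_plug1 in the frame of blue_tray between 0 and 0.05 m and x of blue_plug2 in the frame of blue_tray between -0.06 and 0.06 m and y of blue_plug2 in the frame of blue_tray between -0.055 and 0.055 m and z of blue_plug2 in the frame of blue_tray between 0 and 0.05 m and x of offcut0 in the frame of waste_bin between -0.06 and 0.06 m and y of offcut0 in the frame of waste_bin between -0.055 and 0.055 m and z of offcut0 in the frame of waste_bin between 0 and 0.06 m and x of offcut1 in the frame of waste_bin between -0.06 and 0.06 m and y of offcut1 in the frame of waste_bin between -0.055 and 0.055 m and z of offcut1 in the frame of waste_bin between 0 and 0.06 m and linear speed of each of red_plug0, red_plug1, red_plug2, blue_plug0, blue_plug1, blue_plug2, offcut0, offcut1 below 0.05 m/s and value of joint gate below 0.1 rad and value of joint lever below 0.15 rad); the robot touches nothing.
It fails at once if the follow-focus gear, tally box, hood or a brass banana plug is moved by more than 50 mm (distance of any of gear, tally, hood, banana0, banana1 from where it was at the start of the episode above 0.05 m).
It fails at once if a plug or offcut is lifted (over 120 mm above the work surface) while the gate is not down (below 0.5 rad) (value of joint gate below 0.5 rad and height (world z) of any of red_plug0, red_plug1, red_plug2, blue_plug0, blue_plug1, blue_plug2, offcut0, offcut1 above 0.12 m).
Of red_plug0, red_plug1, red_plug2, blue_plug0, blue_plug1, blue_plug2 only 4 to 5 are there at a start; the rules pass over those that are not, and their reading is None.
Of offcut0, offcut1 only 1 to 2 are there at a start; the rules pass over those that are not, and their reading is None.
At some moment in a run one of red_plug0, red_plug1, red_plug2, blue_plug0, blue_plug1, blue_plug2, offcut0, offcut1 may be knocked a few centimetres aside while the robot is not near it.
Once in a run the grip may slacken for a moment while it holds something.
It also fails if it takes over 210 s, if anything falls off the work surface, if the arm or the gripper's body presses on something with over 40 N, if the wrist force passes 120 N, or if a joint passes its speed limit or range.

## Working session

There is one attempt and no reset: what is moved stays moved. The work goes in short steps, Python scripts to look and compute and a tool call to move; the robot and the scene stay as the last step left them, time stands still between calls to the robot, and variables do not carry over. Pictures are saved under pics/ and viewed, at most 14 in all, crops included, and the job is handed in when it is done.

Besides the shell and the picture viewer there is one more tool, called after "Emit:" by a JSON object that holds its "api" and its "payload". apply_moves: Moves the arm, as the interface text tells. Scaled input: -1 to 1 covers 5 cm each way for a shift and 90 degrees each way for a turn. Its arguments: {"type":"object","properties":{"targets":{"type":"array"}},"required":["targets"]}

```bash
mkdir -p pics; cat > h.py <<'E'
import numpy as np, cv2
from workcell import ctrl
from scipy.spatial.transform import Rotation as R
def snap(c,name=None):
    im=ctrl.get_image(c)
    if name: cv2.imwrite(f'pics/{name}.png',im['pixels'])
    return im
def P(im): return im['camera_matrix']@im['view'][:3]
def proj(im,X):
    p=P(im)@np.r_[X,1]; return p[:2]/p[2]
def atz(im,xy,z):
    M=P(im); A=np.c_[M[:,0],M[:,1],-np.r_[xy,1]]
    return np.linalg.solve(A,-(M[:,2]*z+M[:,3]))[:2]
def tri(ims,xys):
    A=[]
    for im,xy in zip(ims,xys):
        M=P(im); A+=[xy[0]*M[2]-M[0],xy[1]*M[2]-M[1]]
    return (lambda v:v[:3]/v[3])(np.linalg.svd(np.array(A))[2][-1])
E
python3 - <<'E'
from h import *
T=snap('top','t0');S=snap('side','s0')
for n,im in(('top',T),('side',S)):
    print(n,'campos',(-im['view'][:3,:3].T@im['view'][:3,3]).round())
o=ctrl.get_obs();print(o['ee_pos'],o['orientation'],o['width'],o['t'])
for l in ['shelf','gate_grip','gate_hinge','lever_knob','lever_pivot','red_tray','blue_tray','waste_bin','red_plug0','blue_plug0','offcut0','gear','tally','hood']:
    a=ctrl.pinpoint(l,'top');b=ctrl.pinpoint(l,'side')
    print(l,[(np.round(d['xy']).tolist(),round(d['score'],2)) for d in a if d['score']>.3],[(np.round(d['xy']).tolist(),round(d['score'],2)) for d in b if d['score']>.3])
    if len(a)and len(b): print('   ',tri([T,S],[a[0]['xy'],b[0]['xy']]).round())
E
```

```text
top campos [432.  -5. 920.]
side campos [535. 831. 811.]
[ 196.36075381 -592.82745209  221.98938175] [-3.10015816e+00 -4.99978190e-01  2.73864552e-04] 87.70497040981957 0.1
shelf [([325.0, 210.0], 0.75), ([404.0, 178.0], 0.7)] [([344.0, 217.0], 0.64), ([315.0, 262.0], 0.63), ([411.0, 392.0], 0.5), ([284.0, 233.0], 0.34)]
    [566.  11. 166.]
gate_grip [([337.0, 267.0], 0.6)] [([359.0, 227.0], 0.97)]
    [499. -15. 105.]
gate_hinge [([336.0, 266.0], 0.63)] [([359.0, 251.0], 0.77)]
    [501. -13.  28.]
lever_knob [([276.0, 284.0], 0.96), ([270.0, 197.0], 0.54)] [([374.0, 272.0], 0.64), ([302.0, 262.0], 0.6)]
    [466. 102.  69.]
lever_pivot [([234.0, 279.0], 0.97), ([398.0, 246.0], 0.75)] [([373.0, 297.0], 0.83), ([295.0, 284.0], 0.66)]
    [472. 184.  74.]
red_tray [([364.0, 167.0], 0.67), ([509.0, 321.0], 0.65)] [([392.0, 184.0], 0.56)]
    [542.  -9. 313.]
blue_tray [([151.0, 226.0], 0.84)] [([321.0, 392.0], 0.7)]
    [580. 379.   9.]
waste_bin [([153.0, 312.0], 0.8)] [([407.0, 391.0], 0.57), ([343.0, 218.0], 0.35)]
    [404. 365.   3.]
red_plug0 [([366.0, 166.0], 0.88), ([265.0, 229.0], 0.81), ([400.0, 244.0], 0.72), ([508.0, 230.0], 0.5)] [([284.0, 231.0], 0.82), ([341.0, 222.0], 0.53), ([337.0, 247.0], 0.44)]
    [708. -74.  37.]
blue_plug0 [([314.0, 195.0], 0.87), ([505.0, 230.0], 0.56)] [([301.0, 262.0], 0.62), ([338.0, 182.0], 0.48)]
    [650.  35.  27.]
offcut0 [([320.0, 164.0], 0.74), ([270.0, 194.0], 0.66)] [([294.0, 287.0], 0.9), ([277.0, 258.0], 0.76)]
    [708.  30. -58.]
gear [([352.0, 239.0], 0.88)] [([335.0, 244.0], 0.58)]
    [562. -46.  18.]
tally [([358.0, 204.0], 0.63)] [([312.0, 241.0], 0.64)]
    [631. -58.  18.]
hood [([254.0, 154.0], 0.92)] [([259.0, 303.0], 0.62)]
    [739. 166.  16.]
```

```bash
python3 - <<'E'
import cv2
for n,(x0,y0,x1,y1) in {'t0':(60,90,580,390),'s0':(180,120,500,460)}.items():
    im=cv2.imread(f'pics/{n}.png')[y0:y1,x0:x1]
    f=min(800/(x1-x0),600/(y1-y0)); cv2.imwrite(f'pics/{n}c.png',cv2.resize(im,None,fx=f,fy=f,interpolation=cv2.INTER_CUBIC)); print(f)
E
```

```text
1.5384615384615385
1.7647058823529411
```

View pics/t0c.png

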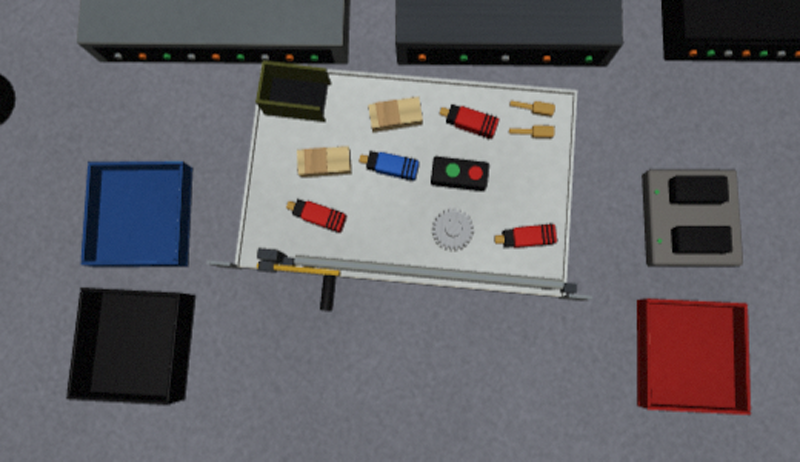

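View pics/s0c.png

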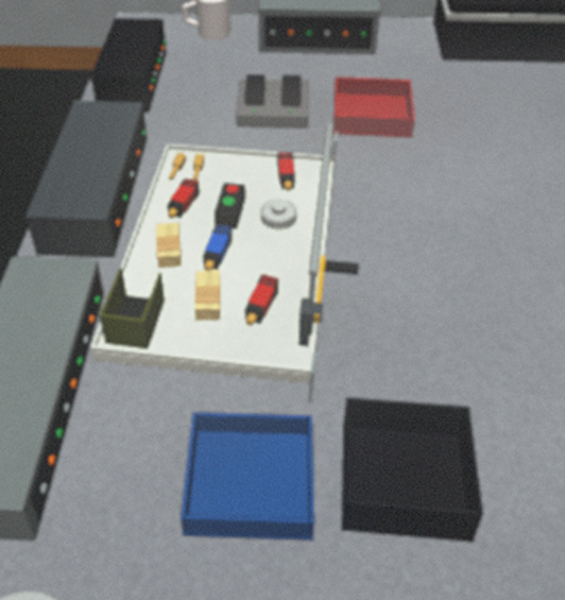

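The pictures show three red plugs (top crop ~(318,214), (470,121), (527,236)), one blue (390,164), two offcuts (395,113), (323,160). The shelf has a yaw of about -4°. The waste bin and blue tray are on the +y side, the red tray on the -y side. Next I'll fit box models to the masks in both views.

```bash
cat >> h.py <<'E'
from scipy.optimize import minimize
def box(x0,x1,y0,y1,z0,z1): return np.array([[a,b,c] for a in(x0,x1) for b in(y0,y1) for c in(z0,z1)],float)
MOD={'red_plug0':np.vstack([box(-40,16,-13,13,-13,13),box(16,40,-6,6,-6,6)]),
 'offcut0':box(-35,35,-17,17,-12,12),'red_tray':box(-70,70,-65,65,0,40),'waste_bin':box(-70,70,-65,65,0,60)}
MOD['blue_plug0']=MOD['red_plug0'];MOD['blue_tray']=MOD['red_tray']
ZG={'red_plug0':33,'blue_plug0':33,'offcut0':32,'red_tray':0,'blue_tray':0,'waste_bin':0}
def hull(im,m,p):
    X=m@R.from_euler('z',p[3]).as_matrix().T+p[:3]
    q=np.c_[X,np.ones(len(X))]@P(im).T
    return cv2.convexHull((q[:,:2]/q[:,2:]).astype(np.float32))
def iou(im,m,p,reg,S=4):
    h=hull(im,m,p); ys,xs=np.nonzero(reg); x0,y0=xs.min()-15,ys.min()-15;w,hh=xs.max()+15-x0,ys.max()+15-y0
    r=cv2.resize(reg[max(y0,0):y0+hh,max(x0,0):x0+w].astype(np.uint8),None,fx=S,fy=S,interpolation=cv2.INTER_NEAREST)
    c=np.zeros_like(r); cv2.fillPoly(c,[np.int32((h[:,0]-[max(x0,0),max(y0,0)]+.5)*S)],1)
    return (r&c).sum()/max(1,(r|c).sum())
def find(label,ims,thr=.35):
    m=MOD[label];z=ZG[label];T,S=ims
    Mt=[d for d in ctrl.masks_of(label,'top') if d['score']>thr];Ms=[d for d in ctrl.masks_of(label,'side') if d['score']>thr]
    out=[]
    for d in Mt:
        ys,xs=np.nonzero(d['region'])
        if len(xs)<20: continue
        xy=atz(T,[xs.mean(),ys.mean()],z+5)
        best=None
        for yaw in np.arange(0,2*np.pi if 'plug' in label else np.pi,np.pi/8):
            v=iou(T,m,[*xy,z,yaw],d['region'])
            if best is None or v>best[0]: best=(v,yaw)
        p0=np.array([*xy,z,best[1]])
        c=[(iou(S,m,p0,e['region']),k) for k,e in enumerate(Ms)]
        e=Ms[max(c)[1]] if c and max(c)[0]>.15 else None
        f=lambda p:-iou(T,m,p,d['region'])-(iou(S,m,p,e['region']) if e else 0)
        sx=np.vstack([p0]+[p0+np.eye(4)[i]*[8,8,6,.25][i] for i in range(4)])
        if e is None:
            g=lambda q:f([q[0],q[1],z,q[2]]);r=minimize(g,p0[[0,1,3]],method='Nelder-Mead',options=dict(initial_simplex=sx[[0,1,2,4]][:,[0,1,3]],maxiter=200));p=np.array([r.x[0],r.x[1],z,r.x[2]])
        else: r=minimize(f,p0,method='Nelder-Mead',options=dict(initial_simplex=sx,maxiter=300));p=r.x
        print(label,p[:3].round(1),'yaw',round(np.degrees(p[3])%360,1),'iou',round(iou(T,m,p,d['region']),2),round(iou(S,m,p,e['region']),2) if e else None,'sc',round(d['score'],2))
        out.append(p)
    return out
E
python3 - <<'E'
from h import *
ims=[snap('top'),snap('side')]
for l in MOD: find(l,ims)
T,S=ims
# gate line in top, rail z=102
for l in ['gate_grip','lever_knob']:
    for c,im in zip(('top','side'),ims):
        for d in ctrl.masks_of(l,c)[:2]:
            print(l,c,round(d['score'],2),d['bbox'])
            if l=='gate_grip' and c=='top':
                ys,xs=np.nonzero(d['region']);k=np.polyfit(xs,ys,1)
                a,b=[atz(T,[x,np.polyval(k,x)],102) for x in (xs.min()+5,xs.max()-5)];print(a,b,np.degrees(np.arctan2(*(a-b))))
    a,b=ctrl.pinpoint(l,'top'),ctrl.pinpoint(l,'side')
    for u in a[:2]:
        for v in b[:2]: print(l,tri(ims,[u['xy'],v['xy']]).round(1),u['score'],v['score'])
# shelf fit
m=box(-132,152,-220,220,0,28)
for c,im in zip(('top','side'),ims):
    for d in ctrl.masks_of('shelf',c)[:1]: print(c,d['bbox'],d['score'])
d=ctrl.masks_of('shelf','top')[0]['region'];e=ctrl.masks_of('shelf','side')[0]['region']
f=lambda p:-iou(T,m,[p[0],p[1],0,p[2]],d)-iou(S,m,[p[0],p[1],0,p[2]],e)
r=minimize(f,[633,8,-.075],method='Nelder-Mead',options=dict(initial_simplex=[[633,8,-.075],[645,8,-.075],[633,20,-.075],[633,8,0]]));print('shelf',r.x,r.fun)
E
```

```text
red_plug0 [707.9 -70.1  32. ] yaw 73.7 iou 0.86 0.73 sc 0.93
red_plug0 [ 549.3 -147.5   30.9] yaw 98.2 iou 0.82 0.86 sc 0.68
red_plug0 [575.5 134.5  35.1] yaw 70.5 iou 0.89 0.82 sc 0.57
offcut0 [715.3  29.6  31.4] yaw 100.5 iou 0.93 0.86 sc 0.86
offcut0 [647.2 124.   31.7] yaw 95.4 iou 0.93 0.88 sc 0.57
offcut0 [ 686.1 -152.9   32. ] yaw 122.3 iou 0.3 None sc 0.51
red_tray [ 397.8 -362.1   -1.7] yaw 358.3 iou 0.97 0.92 sc 0.59
red_tray [398.5 373.4   0. ] yaw 358.4 iou 0.94 None sc 0.44
red_tray [ 720.4 -239.     0. ] yaw 60.2 iou 0.16 None sc 0.43
waste_bin [401.8 365.9  -0. ] yaw 358.6 iou 0.95 0.97 sc 0.8
waste_bin [540.4  97.9   0. ] yaw 30.7 iou 0.17 None sc 0.56
blue_plug0 [642.4  32.6  40. ] yaw 258.9 iou 0.81 0.87 sc 0.75
blue_plug0 [646.2 129.1  33. ] yaw 94.4 iou 0.77 None sc 0.75
blue_tray [ 5.760e+02  3.778e+02 -5.000e-01] yaw 1.4 iou 0.95 0.98 sc 0.61
blue_tray [398.6 372.6   0. ] yaw 357.9 iou 0.94 None sc 0.57
gate_grip top 0.6 [304.0, 153.4, 338.9, 175.1]
[687.83242241  49.49639968] [693.93861723   1.11542643] -7.193304980611108
gate_grip top 0.59 [251.5, 255.9, 427.4, 277.3]
[505.33882774 137.60577405] [ 480.88694122 -170.5198816 ] 4.537304888796419
gate_grip side 0.73 [359.1, 267.7, 382.2, 297.4]
gate_grip [500.5 -20.1 108.2] 0.57 0.56
gate_grip [ 604.3  -26.2 -138.4] 0.57 0.3
lever_knob top 0.59 [225.5, 260.8, 278.8, 292.2]
lever_knob side 0.83 [358.9, 265.5, 384.6, 301.8]
lever_knob side 0.27 [301.3, 224.1, 320.0, 249.9]
lever_knob [466.7 104.8  77. ] 0.62 0.5
lever_knob [553.9 135.1 145.2] 0.35 0.5
top [195.1, 130.7, 447.7, 290.0] 0.84
side [231.1, 189.3, 382.0, 346.5] 0.72
shelf [ 6.18810559e+02  1.00207120e+01 -7.58573610e-02] -1.4687407531689671
```

Emit:
{"api": "apply_moves", "payload": {"targets": [[1,[0,0,0],[0,0,0.084]],[1,[0,0,0],[0,0,0.084]],[1,[0,0,0],[0,0,0.084]],[1,[0.27,-0.895,0],[0,0,0]],[1,[0.27,-0.895,0],[0,0,0]],[1,[0.27,-0.895,0],[0,0,0]],[1,[0.27,-0.895,0],[0,0,0]],[1,[0.27,-0.895,0],[0,0,0]]]}}

```text
t: 3.8
ee_pos: [281.2, -374.0, 222.8]
orientation: [3.139, -0.12, 0.001]
ft_force: [1.0, 0.1, -0.8]
width: 87.9
grasp_force: 0.0
```

Emit:
{"api": "apply_moves", "payload": {"targets": [[1,[0.27,-0.895,0],[0,0,0]],[1,[0.27,-0.895,0],[0,0,0]],[1,[0.27,-0.895,0],[0,0,0]],[1,[0.27,-0.895,0],[0,0,0]],[1,[0.27,-0.895,0],[0,0,0]],[1,[0.27,-0.895,0],[0,0,0]],[1,[0.27,-0.895,0],[0,0,0]],[1,[0.27,-0.895,0],[0,0,0]]]}}

```text
t: 4.8
ee_pos: [416.2, -25.0, 223.0]
orientation: [3.139, -0.119, 0.001]
ft_force: [-0.5, -0.8, -0.3]
width: 87.5
grasp_force: 0.0
```

Emit:
{"api": "apply_moves", "payload": {"targets": [[1,[0.27,-0.895,0],[0,0,0]],[1,[0.27,-0.895,0],[0,0,0]],[1,[0.27,-0.895,0],[0,0,0]],[1,[0,0,0],[0,0,0]]]}}

```text
t: 5.3
ee_pos: [467.3, 106.6, 222.8]
orientation: [-3.139, 0.114, -0.002]
ft_force: [-0.6, -0.7, -0.2]
width: 87.7
grasp_force: 0.0
```

Emit:
{"api": "apply_moves", "payload": {"targets": [[1,[-0.03,0.03,0.8],[0,0,0]],[1,[0,0,0.8],[0,0,0]],[0.2,[0,0,0.9],[0,0,0]],[0,[0,0,0.84],[0,0,0]],[0,[0,0,0],[0,0,0]]]}}

```text
t: 5.92
ee_pos: [462.0, 101.6, 53.6]
orientation: [3.138, -0.12, -0.01]
ft_force: [0.9, 0.5, -0.2]
width: 61.4
grasp_force: 0.0
```

```bash
cat >> h.py <<'E'
def plan(xyz,yaw=None):
    "tool-axis shift in units of 5 cm after turning (tool z) to yaw deg (tool x heading, world); and turn in 90 deg units"
    o=ctrl.get_obs();r=R.from_rotvec(o['orientation']);x=r.as_matrix()[:,0];cur=np.degrees(np.arctan2(x[1],x[0]))
    if yaw is None: yaw=cur
    dy=(yaw-cur+90)%180-90
    yw=np.radians(cur+dy);A=np.array([[np.cos(yw),np.sin(yw),0],[np.sin(yw),-np.cos(yw),0],[0,0,-1]])
    print('yaw',cur.round(1),'turn',round(-dy/90,3),'alt',round((-dy+(180 if dy>0 else -180))/90,3),'shift',(A.T@(np.array(xyz)-o['ee_pos'])/50).round(2),'q6',o['qpos'][5].round(2))
E
python3 - <<'E'
from h import *
T,S=snap('top','t1'),snap('side','s1')
ims=[T,S]
for l in ['lever_knob','lever_pivot']:
    a,b=ctrl.pinpoint(l,'top'),ctrl.pinpoint(l,'side')
    for u in a[:2]:
        for v in b[:2]: print(l,tri(ims,[u['xy'],v['xy']]).round(1),u['score'],v['score'])
a=cv2.resize(S['pixels'][200:340,280:460],None,fx=3,fy=3);b=cv2.resize(T['pixels'][200:340,200:380],None,fx=3,fy=3)
cv2.imwrite('pics/c1.png',cv2.resize(np.hstack([a,b]),(800,311)))
E
```

```text
(no output)
```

View pics/c1.png

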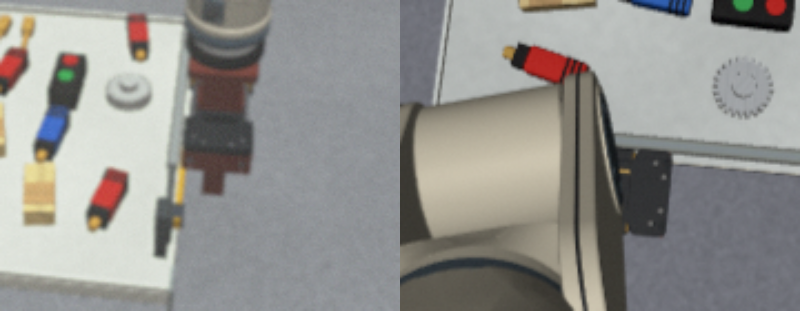

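The gripper straddles the knob next to the lever. Now I close on it.

Emit:
{"api": "apply_moves", "payload": {"targets": [[-1,[0,0,0],[0,0,0]],[-1,[0,0,0],[0,0,0]],[-1,[0,0,0],[0,0,0]],[-1,[0,0,0],[0,0,0]],[-1,[0,0,0],[0,0,0]],[-1,[0,0,0],[0,0,0]]]}}

```text
t: 6.98
ee_pos: [465.9, 107.5, 56.2]
orientation: [-3.133, 0.122, -0.004]
ft_force: [-2.6, 35.0, -1.2]
width: 15.6
grasp_force: 30.0
```

Emit:
{"api": "apply_moves", "payload": {"targets": [[-1,[0,-0.05,0],[0,0,0]],[-1,[0,-0.032,-0.318],[0,0,0]],[-1,[0,-0.094,-0.305],[0,0,0]],[-1,[0,-0.153,-0.28],[0,0,0]],[-1,[0,-0.206,-0.244],[0,0,0]],[-1,[0,-0.25,-0.2],[0,0,0]],[-1,[0,-0.285,-0.145],[0,0,0]],[-1,[0,-0.308,-0.085],[0,0,0]]]}}

```text
t: 7.98
ee_pos: [469.9, 171.1, 135.3]
orientation: [3.137, -0.118, -0.0]
ft_force: [-0.2, -8.0, 9.4]
width: 15.5
grasp_force: 30.0
```

Emit:
{"api": "apply_moves", "payload": {"targets": [[0,[0,0,0],[0,0,0]],[0,[0,0,0],[0,0,0]],[0,[0,0,0],[0,0,0]],[0,[0,0,-0.5],[0,0,0]],[0,[0,0,-0.9],[0,0,0]],[0,[0,0,0],[0,0,0]]]}}

```text
t: 8.72
ee_pos: [471.8, 171.9, 207.3]
orientation: [-3.137, 0.12, -0.009]
ft_force: [0.6, 0.2, -1.5]
width: 44.0
grasp_force: 0.0
```

```bash
python3 - <<'E'
from h import *
T,S=snap('top','t2'),snap('side','s2');ims=[T,S]
for l in ['lever_knob','gate_grip']:
    a,b=ctrl.pinpoint(l,'top'),ctrl.pinpoint(l,'side')
    print([(d['xy'],d['score']) for d in a[:2]])
    for u in a[:2]:
        for v in b[:2]: print(l,tri(ims,[u['xy'],v['xy']]).round(1),u['score'],v['score'])
plan([500,-18,170],85.6)
a=cv2.resize(S['pixels'][160:360,280:460],None,fx=2.8,fy=2.8);b=cv2.resize(T['pixels'][160:360,180:400],None,fx=2.8,fy=2.8)
v=np.hstack([a,b]);cv2.imwrite('pics/c2.png',cv2.resize(v,None,fx=800/v.shape[1],fy=800/v.shape[1]))
E
```

```text
[([325.8, 211.4], 0.75)]
lever_knob [544.9  32.   50. ] 0.75 0.89
[([340.2, 265.5], 0.72)]
gate_grip [499.5 -20.8 100.1] 0.72 0.82
yaw -4.4 turn -1.0 alt 1.0 shift [-3.73  0.91  0.67] q6 1.97
```

View pics/c2.png

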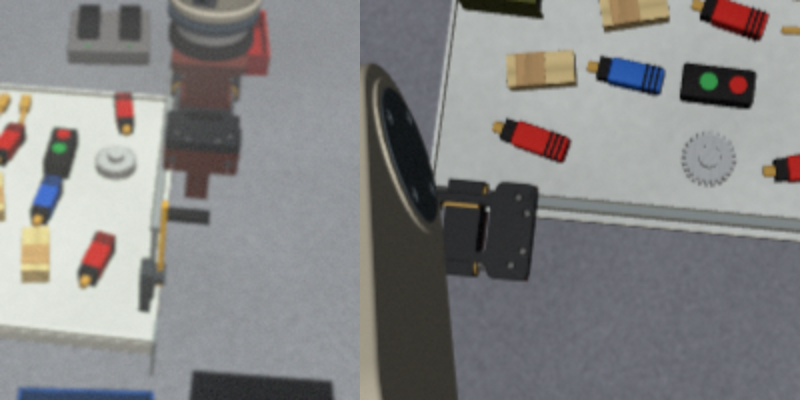

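The lever stands upright and the gate is still shut. Next I grip the rail.

Emit:
{"api": "apply_moves", "payload": {"targets": [[0,[0,0,0],[0,0,-0.112]],[0,[0,0,0],[0,0,-0.112]],[0,[0,0,0],[0,0,-0.111]],[0,[0,0,0],[0,0,-0.111]],[0,[0,0,0],[0,0,-0.111]],[0,[0,0,0],[0,0,-0.111]],[0,[0,0,0],[0,0,-0.111]],[0,[0,0,0],[0,0,-0.111]]]}}

```text
t: 10.02
ee_pos: [469.4, 171.4, 203.5]
orientation: [-2.474, -1.935, 0.003]
ft_force: [-0.3, 0.2, -0.1]
width: 43.6
grasp_force: 0.0
```

Emit:
{"api": "apply_moves", "payload": {"targets": [[0,[0,0,0],[0,0,-0.11]],[0,[-0.93,0.23,0],[0,0,0]],[0,[-0.93,0.23,0],[0,0,0]],[0,[-0.93,0.23,0],[0,0,0]],[0,[-0.94,0.22,0],[0,0,0]],[0,[0,0,0.65],[0,0,0]],[0,[0,0,0],[0,0,0]]]}}

```text
t: 10.9
ee_pos: [498.9, -18.3, 169.6]
orientation: [-2.302, -2.131, 0.007]
ft_force: [-0.9, 0.8, -0.1]
width: 43.6
grasp_force: 0.0
```

```bash
python3 -c "
from h import *
plan([500,-20,83],85.6)"
```

```text
yaw 85.6 turn -0.0 alt 2.0 shift [-0.03  0.02  1.73] q6 0.02
```

Emit:
{"api": "apply_moves", "payload": {"targets": [[0,[0,0,0.9],[0,0,0]],[0,[0,0,0.83],[0,0,0]],[0,[0,0,0],[0,0,0]],[-1,[0,0,0],[0,0,0]],[-1,[0,0,0],[0,0,0]],[-1,[0,0,0],[0,0,0]],[-1,[0,0,0],[0,0,0]]]}}

```text
t: 11.78
ee_pos: [498.1, -17.6, 86.0]
orientation: [-2.301, -2.133, 0.006]
ft_force: [-11.1, -0.1, 11.4]
width: 11.0
grasp_force: 30.0
```

Emit:
{"api": "apply_moves", "payload": {"targets": [[-1,[0,-0.207,0.013],[0,0,0]],[-1,[0,-0.204,0.04],[0,0,0]],[-1,[0,-0.197,0.066],[0,0,0]],[-1,[0,-0.187,0.091],[0,0,0]],[-1,[0,-0.173,0.115],[0,0,0]],[-1,[0,-0.157,0.136],[0,0,0]],[-1,[0,-0.138,0.155],[0,0,0]],[-1,[0,-0.117,0.172],[0,0,0]]]}}

```text
t: 12.78
ee_pos: [432.4, -12.4, 46.8]
orientation: [2.304, 2.134, 0.002]
ft_force: [-1.1, 2.4, 5.3]
width: 11.0
grasp_force: 30.0
```

Emit:
{"api": "apply_moves", "payload": {"targets": [[-1,[0,0,0],[0,0,0]],[0,[0,0,0],[0,0,0]],[0,[0,0,0],[0,0,0]],[0,[0,0,0],[0,0,0]],[0,[0,0,-0.6],[0,0,0]],[0,[0,0,-1],[0,0,0]],[0,[0,0,-1],[0,0,0]]]}}

```text
t: 13.65
ee_pos: [431.9, -12.7, 177.4]
orientation: [-2.304, -2.135, 0.001]
ft_force: [0.5, 0.6, 0.0]
width: 43.7
grasp_force: 0.0
```

```bash
python3 - <<'E'
from h import *
T,S=snap('top','t3'),snap('side','s3');ims=[T,S]
for l in ['red_plug0','blue_plug0','offcut0']: find(l,ims)
for l in ['gear','tally','hood','banana0','gate_grip']:
    a,b=ctrl.pinpoint(l,'top'),ctrl.pinpoint(l,'side')
    if a and b: print(l,tri(ims,[a[0]['xy'],b[0]['xy']]).round(1),a[0]['score'],b[0]['score'])
for p in [(170,130),(300,130),(330,130),(170,115),(260,118),(330,117)]: print(p,atz(T,p,0).round(),atz(T,p,80).round())
v=np.hstack([S['pixels'][100:400,170:430],T['pixels'][60:360,180:520]]);cv2.imwrite('pics/c3.png',cv2.resize(v,None,fx=800/v.shape[1],fy=800/v.shape[1],interpolation=cv2.INTER_CUBIC))
E
```

```text
red_plug0 [576.  136.2  35.9] yaw 71.4 iou 0.86 0.82 sc 0.83
red_plug0 [708.3 -69.8  33.2] yaw 69.7 iou 0.88 0.85 sc 0.74
red_plug0 [ 549.5 -147.5   29.2] yaw 96.8 iou 0.85 0.84 sc 0.7
blue_plug0 [642.   31.3  39.2] yaw 255.5 iou 0.79 0.88 sc 0.86
offcut0 [647.9 124.4  29.2] yaw 95.5 iou 0.93 0.77 sc 0.74
offcut0 [716.7  29.3  28.3] yaw 100.2 iou 0.91 0.87 sc 0.68
gear [560.8 -51.7  20.1] 0.82 0.62
tally [637.1 -69.4  11. ] 0.57 0.77
hood [740.1 169.9  16.6] 0.86 0.71
banana0 [ 714.5 -160.9   24.8] 0.72 0.55
gate_grip [496.5 -26.8  99.3] 0.49 0.96
(170, 130) [800. 358.] [768. 326.]
(300, 130) [802.  69.] [770.  63.]
(330, 130) [803.   3.] [771.   2.]
(170, 115) [835. 360.] [800. 329.]
(260, 118) [830. 159.] [795. 145.]
(330, 117) [833.   3.] [798.   3.]
```

View pics/c3.png

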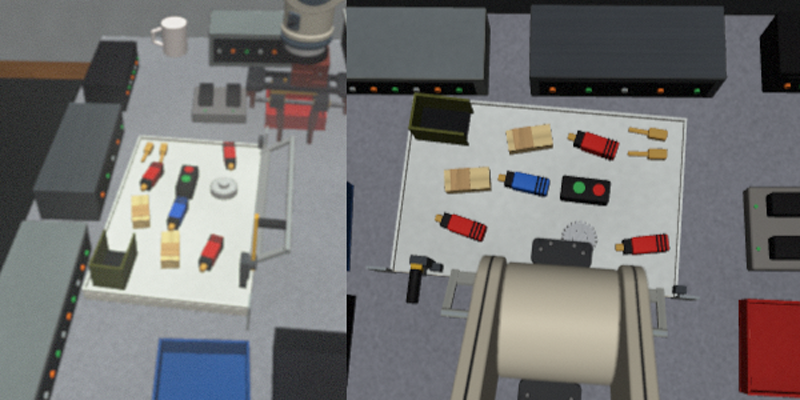

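The gate is folded down (the rail shows at about x = 430 mm), the lever is up, and everything is still in place. Start with the offcut at (648,124).

```bash
cat >> h.py <<'E'
def legs(*ps):
    "tool-axis shifts (5 cm units) along way points (x,y,z,yaw deg); turn first, then shift"
    o=ctrl.get_obs();r=R.from_rotvec(o['orientation']).as_matrix();pos=o['ee_pos'];cur=np.degrees(np.arctan2(r[1,0],r[0,0]))
    print('now',pos.round(1),'yaw',cur.round(1),'w',o['width'].round(1))
    for p in ps:
        dy=(p[3]-cur+90)%180-90;cur+=dy;yw=np.radians(cur)
        A=np.array([[np.cos(yw),np.sin(yw),0],[np.sin(yw),-np.cos(yw),0],[0,0,-1]])
        s=A.T@(np.array(p[:3])-pos)/50;n=int(np.ceil(max(1,np.abs(s).max(),np.linalg.norm(s)/1.2)))
        print(p,'turn',round(-dy/90,3),'shift',s.round(2),f'{n} rows of',(s/n).round(3).tolist());pos=np.array(p[:3])
E
python3 - <<'E'
from h import *
legs((648,124,215,95.5),(648,124,24,95.5),(648,124,215,95.5),(402,366,215,90),(402,366,70,90))
E
```

```text
Traceback (most recent call last):
  File "h.py", line 67, in legs
    print('now',pos.round(1),'yaw',cur.round(1),'w',o['width'].round(1))
                                                    ^^^^^^^^^^^^^^^^
AttributeError: 'float' object has no attribute 'round'
```

```bash
sed -i "s/o\['width'\].round(1)/round(o['width'],1)/" h.py
python3 - <<'E'
from h import *
legs((648,124,215,95.5),(648,124,24,95.5),(648,124,215,95.5),(402,366,215,90),(402,366,70,90))
E
```

```text
now [432.3 -12.6 176.1] yaw 85.6 w 44.0
(648, 124, 215, 95.5) turn -0.109 shift [ 2.31  4.56 -0.78] 5 rows of [0.461, 0.911, -0.156]
(648, 124, 24, 95.5) turn -0.0 shift [0.   0.   3.82] 4 rows of [0.0, 0.0, 0.955]
(648, 124, 215, 95.5) turn -0.0 shift [ 0.    0.   -3.82] 4 rows of [0.0, 0.0, -0.955]
(402, 366, 215, 90) turn 0.061 shift [ 4.84 -4.92  0.  ] 6 rows of [0.807, -0.82, 0.0]
(402, 366, 70, 90) turn -0.0 shift [0.  0.  2.9] 3 rows of [0.0, 0.0, 0.967]
```

Emit:
{"api": "apply_moves", "payload": {"targets": [[0.2,[0,0,-0.78],[0,0,-0.109]],[0.2,[0.462,0.912,0],[0,0,0]],[0.2,[0.462,0.912,0],[0,0,0]],[0.2,[0.462,0.912,0],[0,0,0]],[0.2,[0.462,0.912,0],[0,0,0]],[0.2,[0.462,0.912,0],[0,0,0]],[0.2,[0,0,0.95],[0,0,0]],[0.2,[0,0,0],[0,0,0]]]}}

```text
t: 15.55
ee_pos: [645.5, 123.8, 163.8]
orientation: [-2.109, -2.321, 0.01]
ft_force: [-0.6, 0.5, 0.6]
width: 52.4
grasp_force: 0.0
```

```bash
python3 -c "
from h import *
legs((648,124,24,95.5))"
```

```text
now [645.5 123.8 163.8] yaw 95.5 w 52.4
(648, 124, 24, 95.5) turn -0.0 shift [-0.    0.05  2.8 ] 3 rows of [-0.0, 0.017, 0.932]
```

Emit:
{"api": "apply_moves", "payload": {"targets": [[0.2,[0,0.03,0.95],[0,0,0]],[0.2,[0,0,0.95],[0,0,0]],[0.2,[0,0,0.88],[0,0,0]],[0.2,[0,0,0],[0,0,0]],[-1,[0,0,0],[0,0,0]],[-1,[0,0,0],[0,0,0]],[-1,[0,0,0],[0,0,0]],[-1,[0,0,0],[0,0,0]]]}}

```text
t: 16.55
ee_pos: [651.4, 124.4, 31.3]
orientation: [2.112, 2.323, 0.005]
ft_force: [-0.8, -1.4, 8.3]
width: 33.9
grasp_force: 30.0
```

Emit:
{"api": "apply_moves", "payload": {"targets": [[-1,[0,0,-0.4],[0,0,0]],[-1,[0,0,-0.85],[0,0,0]],[-1,[0,0,-0.85],[0,0,0]],[-1,[0,0,-0.85],[0,0,0]],[-1,[0,0,-0.85],[0,0,0]]]}}

```text
t: 17.18
ee_pos: [649.7, 124.2, 222.0]
orientation: [2.112, 2.324, 0.002]
ft_force: [0.2, -0.5, -0.0]
width: 33.8
grasp_force: 30.0
```

```bash
python3 -c "
from h import *
legs((380,366,220,90),(380,366,42,90),(380,366,220,90))"
```

```text
now [649.7 124.2 222. ] yaw 95.5 w 33.8
(380, 366, 220, 90) turn 0.061 shift [ 4.84 -5.39  0.04] 7 rows of [0.691, -0.771, 0.006]
(380, 366, 42, 90) turn -0.0 shift [0.   0.   3.56] 4 rows of [0.0, 0.0, 0.89]
(380, 366, 220, 90) turn -0.0 shift [ 0.    0.   -3.56] 4 rows of [0.0, 0.0, -0.89]
```

Emit:
{"api": "apply_moves", "payload": {"targets": [[-1,[0,0,0],[0,0,0.061]],[-1,[0.691,-0.77,0],[0,0,0]],[-1,[0.691,-0.77,0],[0,0,0]],[-1,[0.691,-0.77,0],[0,0,0]],[-1,[0.691,-0.77,0],[0,0,0]],[-1,[0.691,-0.77,0],[0,0,0]],[-1,[0.691,-0.77,0],[0,0,0]],[-1,[0.691,-0.77,0],[0,0,0]]]}}

```text
t: 18.18
ee_pos: [379.3, 367.3, 220.4]
orientation: [2.222, 2.221, 0.004]
ft_force: [0.5, 0.4, -0.3]
width: 34.2
grasp_force: 30.0
```

Emit:
{"api": "apply_moves", "payload": {"targets": [[-1,[0,0,0],[0,0,0]],[-1,[0,0,0.9],[0,0,0]],[-1,[0,0,0.9],[0,0,0]],[-1,[0,0,0.9],[0,0,0]],[-1,[0,0,0.86],[0,0,0]],[-1,[0,0,0],[0,0,0]],[0,[0,0,0],[0,0,0]],[0,[0,0,0],[0,0,0]]]}}

```text
t: 19.18
ee_pos: [381.8, 367.1, 42.8]
orientation: [2.222, 2.22, 0.006]
ft_force: [-0.1, -1.3, 0.5]
width: 43.6
grasp_force: 0.0
```

Emit:
{"api": "apply_moves", "payload": {"targets": [[0,[0,0,0],[0,0,0]],[0,[0,0,-0.6],[0,0,0]],[0,[0,0,-0.9],[0,0,0]],[0,[0,0,-0.9],[0,0,0]],[0,[0,0,-0.9],[0,0,0]],[0,[0,0,0],[0,0,0]]]}}

```text
t: 19.92
ee_pos: [382.3, 367.9, 210.1]
orientation: [2.222, 2.221, 0.014]
ft_force: [-0.1, 0.4, 0.5]
width: 44.0
grasp_force: 0.0
```

```bash
cat > m.py <<'E'
from h import *
ims=[snap('top','tl'),snap('side','sl')]
for l in ['red_plug0','blue_plug0','offcut0']: find(l,ims)
E
python3 m.py; python3 -c "
from h import *
legs((716,29.5,220,100),(716,29.5,24,100))"
```

```text
red_plug0 [ 548.2 -144.7   29.3] yaw 95.4 iou 0.89 0.76 sc 0.97
red_plug0 [745.6 -59.6  32.2] yaw 70.6 iou 0.86 0.72 sc 0.89
red_plug0 [576.1 133.8  34.6] yaw 70.5 iou 0.85 0.85 sc 0.78
blue_plug0 [641.7  31.8  38.5] yaw 257.7 iou 0.81 0.84 sc 0.8
offcut0 [380.4 366.9  15.5] yaw 89.2 iou 0.94 0.79 sc 0.94
offcut0 [716.   29.7  28.1] yaw 99.9 iou 0.93 0.85 sc 0.65
now [380.  365.8 204.5] yaw 90.0 w 43.5
(716, 29.5, 220, 100) turn -0.112 shift [-7.79  5.45 -0.31] 8 rows of [-0.974, 0.681, -0.039]
(716, 29.5, 24, 100) turn -0.0 shift [0.   0.   3.92] 4 rows of [0.0, 0.0, 0.98]
```

Note: the back red plug was knocked to (746,-60), and the first offcut is in the bin. Next comes the second offcut.

Emit:
{"api": "apply_moves", "payload": {"targets": [[0.2,[0,0,-0.3],[0,0,-0.112]],[0.2,[-0.974,0.681,0],[0,0,0]],[0.2,[-0.974,0.681,0],[0,0,0]],[0.2,[-0.974,0.681,0],[0,0,0]],[0.2,[-0.974,0.681,0],[0,0,0]],[0.2,[-0.974,0.681,0],[0,0,0]],[0.2,[-0.974,0.681,0],[0,0,0]],[0.2,[-0.974,0.681,0],[0,0,0]]]}}

```text
t: 21.32
ee_pos: [675.6, 70.4, 219.7]
orientation: [-2.018, -2.406, 0.001]
ft_force: [0.3, 0.8, 0.1]
width: 52.8
grasp_force: 0.0
```

Emit:
{"api": "apply_moves", "payload": {"targets": [[0.2,[-0.974,0.681,0],[0,0,0]],[0.2,[0,0,0.9],[0,0,0]],[0.2,[0,0,0],[0,0,0]],[0.2,[0,0,0],[0,0,0]]]}}

```text
t: 21.82
ee_pos: [716.5, 30.6, 176.0]
orientation: [-2.017, -2.408, 0.0]
ft_force: [0.7, -0.2, 0.0]
width: 52.6
grasp_force: 0.0
```

```bash
python3 -c "
from h import *
legs((716,29.5,26,100))"
```

```text
now [716.5  30.6 176. ] yaw 100.1 w 52.6
(716, 29.5, 26, 100) turn 0.001 shift [-0.02 -0.01  3.  ] 3 rows of [-0.007, -0.004, 1.0]
```

Emit:
{"api": "apply_moves", "payload": {"targets": [[0.2,[0,0,0.9],[0,0,0]],[0.2,[0,0,0.9],[0,0,0]],[0.2,[0,0,0.9],[0,0,0]],[0.2,[0,0,0.26],[0,0,0]],[-1,[0,0,0],[0,0,0]],[-1,[0,0,0],[0,0,0]],[-1,[0,0,0],[0,0,0]],[-1,[0,0,0],[0,0,0]]]}}

```text
t: 22.82
ee_pos: [718.4, 30.3, 30.3]
orientation: [2.017, 2.405, 0.004]
ft_force: [0.1, 0.5, 8.1]
width: 34.0
grasp_force: 30.0
```

Emit:
{"api": "apply_moves", "payload": {"targets": [[-1,[0,0,-0.4],[0,0,0]],[-1,[0,0,-0.85],[0,0,0]],[-1,[0,0,-0.85],[0,0,0]],[-1,[0,0,-0.85],[0,0,0]],[-1,[0,0,-0.85],[0,0,0]],[-1,[0,0,0],[0,0,0]]]}}

```text
t: 23.58
ee_pos: [719.0, 30.0, 223.9]
orientation: [2.014, 2.402, 0.009]
ft_force: [-0.4, 0.0, -1.0]
width: 33.5
grasp_force: 30.0
```

```bash
python3 -c "
from h import *
legs((425,366,220,90),(425,366,42,90))"
```

```text
now [719.   30.  223.9] yaw 100.0 w 33.5
(425, 366, 220, 90) turn 0.112 shift [ 6.72 -5.88  0.08] 8 rows of [0.84, -0.735, 0.01]
(425, 366, 42, 90) turn -0.0 shift [0.   0.   3.56] 4 rows of [0.0, 0.0, 0.89]
```

Emit:
{"api": "apply_moves", "payload": {"targets": [[-1,[0,0,0],[0,0,0.112]],[-1,[0.84,-0.735,0],[0,0,0]],[-1,[0.84,-0.735,0],[0,0,0]],[-1,[0.84,-0.735,0],[0,0,0]],[-1,[0.84,-0.735,0],[0,0,0]],[-1,[0.84,-0.735,0],[0,0,0]],[-1,[0.84,-0.735,0],[0,0,0]],[-1,[0.84,-0.735,0],[0,0,0]]]}}

```text
t: 24.58
ee_pos: [457.7, 325.0, 217.5]
orientation: [-2.222, -2.22, 0.001]
ft_force: [0.1, 0.8, -0.8]
width: 33.7
grasp_force: 30.0
```

Emit:
{"api": "apply_moves", "payload": {"targets": [[-1,[0.84,-0.735,0],[0,0,0]],[-1,[0,0,0],[0,0,0]],[-1,[0,0,0.9],[0,0,0]],[-1,[0,0,0.9],[0,0,0]],[-1,[0,0,0.9],[0,0,0]],[-1,[0,0,0.86],[0,0,0]],[-1,[0,0,0],[0,0,0]],[-1,[0,0,0],[0,0,0]]]}}

```text
t: 25.58
ee_pos: [423.8, 366.2, 40.7]
orientation: [2.223, 2.22, 0.002]
ft_force: [0.3, 0.0, 1.1]
width: 33.7
grasp_force: 30.0
```

Emit:
{"api": "apply_moves", "payload": {"targets": [[0,[0,0,0],[0,0,0]],[0,[0,0,0],[0,0,0]],[0,[0,0,0],[0,0,0]],[0,[0,0,-0.6],[0,0,0]],[0,[0,0,-1],[0,0,0]],[0,[0,0,-1],[0,0,0]],[0,[0,0,-1],[0,0,0]],[0,[0,0,0],[0,0,0]]]}}

```text
t: 26.58
ee_pos: [424.8, 368.0, 224.2]
orientation: [2.221, 2.22, 0.014]
ft_force: [-0.7, -0.2, 0.1]
width: 43.9
grasp_force: 0.0
```

```bash
python3 m.py; python3 -c "
from h import *
legs((640,23.5,220,76.5),(640,23.5,28,76.5),(640,23.5,220,76.5),(576,370,220,90),(576,370,26,90))"
```

```text
red_plug0 [ 548.8 -145.1   30.4] yaw 97.5 iou 0.88 0.79 sc 0.84
red_plug0 [746.7 -61.4  29.4] yaw 70.4 iou 0.91 0.83 sc 0.63
red_plug0 [575.8 134.3  33.6] yaw 71.9 iou 0.87 0.86 sc 0.59
blue_plug0 [642.4  31.   37.7] yaw 259.1 iou 0.79 0.85 sc 0.75
offcut0 [419.2 364.2  16.8] yaw 91.3 iou 0.94 0.8 sc 0.83
offcut0 [382.5 365.7  19.8] yaw 90.8 iou 0.85 0.89 sc 0.68
offcut0 [459.   -2.7  32. ] yaw 355.0 iou 0.09 None sc 0.65
now [422.3 365.8 218.4] yaw 90.0 w 44.4
(640, 23.5, 220, 76.5) turn 0.15 shift [-5.64  5.83 -0.03] 7 rows of [-0.806, 0.833, -0.005]
(640, 23.5, 28, 76.5) turn -0.0 shift [0.   0.   3.84] 4 rows of [0.0, 0.0, 0.96]
(640, 23.5, 220, 76.5) turn -0.0 shift [ 0.    0.   -3.84] 4 rows of [0.0, 0.0, -0.96]
(576, 370, 220, 90) turn -0.15 shift [ 6.93 -1.28  0.  ] 7 rows of [0.99, -0.183, 0.0]
(576, 370, 26, 90) turn -0.0 shift [0.   0.   3.88] 4 rows of [0.0, 0.0, 0.97]
```

Both offcuts are in the bin. The blue plug is next.

Emit:
{"api": "apply_moves", "payload": {"targets": [[0.05,[0,0,0],[0,0,0.075]],[0.05,[0,0,0],[0,0,0.075]],[0.05,[-0.94,0.972,0],[0,0,0]],[0.05,[-0.94,0.972,0],[0,0,0]],[0.05,[-0.94,0.972,0],[0,0,0]],[0.05,[-0.94,0.972,0],[0,0,0]],[0.05,[-0.94,0.972,0],[0,0,0]],[0.05,[-0.94,0.972,0],[0,0,0]]]}}

```text
t: 27.98
ee_pos: [624.6, 47.8, 218.9]
orientation: [-2.467, -1.944, 0.001]
ft_force: [0.4, 0.9, 1.0]
width: 46.4
grasp_force: 0.0
```

Emit:
{"api": "apply_moves", "payload": {"targets": [[0.05,[0,0,0.8],[0,0,0]],[0.05,[0,0,0.8],[0,0,0]],[0.05,[0,0,0],[0,0,0]]]}}

```text
t: 28.35
ee_pos: [621.1, 49.3, 136.0]
orientation: [-2.465, -1.941, 0.01]
ft_force: [0.1, 0.2, -0.1]
width: 46.4
grasp_force: 0.0
```

```bash
python3 -c "
from h import *
legs((640,23.5,28,76.5))"
```

```text
now [621.1  49.3 136. ] yaw 76.4 w 46.4
(640, 23.5, 28, 76.5) turn -0.001 shift [-0.41  0.49  2.16] 3 rows of [-0.138, 0.162, 0.72]
```

Emit:
{"api": "apply_moves", "payload": {"targets": [[0.05,[-0.41,0.48,0],[0,0,0]],[0.05,[0,0,0.8],[0,0,0]],[0.05,[0,0,0.8],[0,0,0]],[0.05,[0,0,0.54],[0,0,0]],[-1,[0,0,0],[0,0,0]],[-1,[0,0,0],[0,0,0]],[-1,[0,0,0],[0,0,0]],[-1,[0,0,0],[0,0,0]]]}}

```text
t: 29.35
ee_pos: [643.9, 24.4, 34.7]
orientation: [2.466, 1.943, 0.004]
ft_force: [-0.3, 1.0, 7.3]
width: 25.7
grasp_force: 29.9
```

Emit:
{"api": "apply_moves", "payload": {"targets": [[-1,[0,0,-0.4],[0,0,0]],[-1,[0,0,-0.85],[0,0,0]],[-1,[0,0,-0.85],[0,0,0]],[-1,[0,0,-0.85],[0,0,0]],[-1,[0,0,-0.85],[0,0,0]],[-1,[0,0,0],[0,0,0]]]}}

```text
t: 30.1
ee_pos: [644.6, 24.1, 228.1]
orientation: [2.464, 1.941, 0.01]
ft_force: [-0.1, -0.6, -0.6]
width: 25.8
grasp_force: 29.8
```

```bash
python3 -c "
from h import *
legs((576,370,220,90),(576,370,26,90))"
```

```text
now [644.6  24.1 228.1] yaw 76.5 w 25.8
(576, 370, 220, 90) turn -0.15 shift [ 6.92 -1.37  0.16] 7 rows of [0.988, -0.196, 0.023]
(576, 370, 26, 90) turn -0.0 shift [0.   0.   3.88] 4 rows of [0.0, 0.0, 0.97]
```

Emit:
{"api": "apply_moves", "payload": {"targets": [[-1,[0,0,0],[0,0,-0.075]],[-1,[0,0,0],[0,0,-0.075]],[-1,[0.99,-0.19,0],[0,0,0]],[-1,[0.99,-0.19,0],[0,0,0]],[-1,[0.99,-0.19,0],[0,0,0]],[-1,[0.99,-0.19,0],[0,0,0]],[-1,[0.99,-0.19,0],[0,0,0]],[-1,[0.99,-0.19,0],[0,0,0]]]}}

```text
t: 31.1
ee_pos: [584.3, 322.3, 221.8]
orientation: [-2.222, -2.22, 0.003]
ft_force: [1.2, -0.5, -0.9]
width: 26.2
grasp_force: 29.8
```

Emit:
{"api": "apply_moves", "payload": {"targets": [[-1,[0.99,-0.19,0],[0,0,0]],[-1,[0,0,0.95],[0,0,0]],[-1,[0,0,0.95],[0,0,0]],[-1,[0,0,0.95],[0,0,0]],[-1,[0,0,0.95],[0,0,0]],[-1,[0,0,0],[0,0,0]]]}}

```text
t: 31.85
ee_pos: [572.4, 368.4, 28.0]
orientation: [-2.221, -2.219, 0.015]
ft_force: [-0.9, -0.5, -1.6]
width: 25.6
grasp_force: 29.8
```

Emit:
{"api": "apply_moves", "payload": {"targets": [[0,[0,0,0],[0,0,0]],[0,[0,0,0],[0,0,0]],[0,[0,0,0],[0,0,0]],[0,[0,0,-0.6],[0,0,0]],[0,[0,0,-1],[0,0,0]],[0,[0,0,-1],[0,0,0]],[0,[0,0,-1],[0,0,0]],[0,[0,0,0],[0,0,0]]]}}

```text
t: 32.85
ee_pos: [578.7, 372.3, 219.1]
orientation: [2.22, 2.219, 0.016]
ft_force: [-0.5, 0.0, -0.6]
width: 44.2
grasp_force: 0.0
```

```bash
python3 m.py; python3 -c "
from h import *
legs((743.5,-68,225,70.5),(743.5,-68,34,70.5))"
```

```text
red_plug0 [ 546.6 -145.2   33. ] yaw 96.3 iou 0.83 None sc 0.98
red_plug0 [574.6 134.7  28.3] yaw 73.3 iou 0.93 0.2 sc 0.75
red_plug0 [747.7 -60.2  30.5] yaw 72.2 iou 0.86 0.83 sc 0.63
blue_plug0 [575.4 384.9  17.8] yaw 91.8 iou 0.8 0.89 sc 0.62
offcut0 [382.5 365.6  20.2] yaw 90.7 iou 0.84 0.87 sc 0.87
offcut0 [420.1 363.7  15.5] yaw 92.4 iou 0.9 0.86 sc 0.87
offcut0 [ 726.6 -156.8   32. ] yaw 56.7 iou 0.24 None sc 0.43
offcut0 [458.7   1.7  32. ] yaw 353.3 iou 0.09 None sc 0.42
now [575.6 370.4 211.2] yaw 90.0 w 43.8
(743.5, -68, 225, 70.5) turn 0.216 shift [-7.14  6.09 -0.28] 8 rows of [-0.893, 0.761, -0.035]
(743.5, -68, 34, 70.5) turn -0.0 shift [0.   0.   3.82] 4 rows of [0.0, 0.0, 0.955]
```

The blue plug is in its tray. Next is the red plug at the back.

Emit:
{"api": "apply_moves", "payload": {"targets": [[-0.15,[0,0,-0.2],[0,0,0.108]],[-0.15,[0,0,0],[0,0,0.108]],[-0.15,[-0.893,0.761,0],[0,0,0]],[-0.15,[-0.893,0.761,0],[0,0,0]],[-0.15,[-0.893,0.761,0],[0,0,0]],[-0.15,[-0.893,0.761,0],[0,0,0]],[-0.15,[-0.893,0.761,0],[0,0,0]],[-0.15,[-0.893,0.761,0],[0,0,0]]]}}

```text
t: 34.25
ee_pos: [702.3, 40.1, 221.8]
orientation: [-2.565, -1.813, 0.001]
ft_force: [0.3, -0.3, -0.0]
width: 37.1
grasp_force: 0.0
```

Emit:
{"api": "apply_moves", "payload": {"targets": [[-0.15,[-0.893,0.761,0],[0,0,0]],[-0.15,[-0.893,0.761,0],[0,0,0]],[-0.15,[0,0,0.9],[0,0,0]],[-0.15,[0,0,0.9],[0,0,0]],[-0.15,[0,0,0],[0,0,0]],[-0.15,[0,0,0],[0,0,0]]]}}

```text
t: 35.0
ee_pos: [744.9, -67.4, 133.8]
orientation: [2.564, 1.814, 0.001]
ft_force: [0.3, -0.0, 0.9]
width: 37.3
grasp_force: 0.0
```

```bash
python3 -c "
from h import *
legs((744.5,-68,34,71))"
```

```text
now [744.9 -67.4 133.8] yaw 70.5 w 37.3
(744.5, -68, 34, 71) turn -0.005 shift [-0.01 -0.    2.  ] 2 rows of [-0.006, -0.002, 0.998]
```

Emit:
{"api": "apply_moves", "payload": {"targets": [[-0.15,[0,0,0.8],[0,0,0]],[-0.15,[0,0,0.8],[0,0,0]],[-0.15,[0,0,0.4],[0,0,0]],[-0.15,[0,0,0],[0,0,0]],[-1,[0,0,0],[0,0,0]],[-1,[0,0,0],[0,0,0]],[-1,[0,0,0],[0,0,0]],[-1,[0,0,0],[0,0,0]]]}}

```text
t: 36.0
ee_pos: [745.6, -67.7, 35.0]
orientation: [2.563, 1.812, 0.004]
ft_force: [-0.3, 0.9, 6.9]
width: 25.5
grasp_force: 29.9
```

Emit:
{"api": "apply_moves", "payload": {"targets": [[-1,[0,0,-0.4],[0,0,0]],[-1,[0,0,-0.85],[0,0,0]],[-1,[0,0,-0.85],[0,0,0]],[-1,[0,0,-0.85],[0,0,0]],[-1,[0,0,-0.7],[0,0,0]],[-1,[0,0,0],[0,0,0]]]}}

```text
t: 36.75
ee_pos: [746.0, -67.8, 220.3]
orientation: [2.561, 1.811, 0.009]
ft_force: [0.3, 0.4, -1.3]
width: 26.1
grasp_force: 29.9
```

```bash
python3 -c "
from h import *
legs((370,-370,220,88),(370,-370,28,88))"
```

```text
now [746.  -67.8 220.3] yaw 70.5 w 26.1
(370, -370, 220, 88) turn -0.194 shift [-6.3  -7.31  0.01] 9 rows of [-0.7, -0.812, 0.001]
(370, -370, 28, 88) turn -0.0 shift [0.   0.   3.84] 4 rows of [0.0, 0.0, 0.96]
```

Emit:
{"api": "apply_moves", "payload": {"targets": [[-1,[0,0,0],[0,0,-0.097]],[-1,[0,0,0],[0,0,-0.097]],[-1,[-0.7,-0.812,0],[0,0,0]],[-1,[-0.7,-0.812,0],[0,0,0]],[-1,[-0.7,-0.812,0],[0,0,0]],[-1,[-0.7,-0.812,0],[0,0,0]],[-1,[-0.7,-0.812,0],[0,0,0]],[-1,[-0.7,-0.812,0],[0,0,0]]]}}

```text
t: 37.75
ee_pos: [490.9, -269.3, 214.1]
orientation: [-2.259, -2.181, 0.001]
ft_force: [0.3, -0.9, -1.1]
width: 25.3
grasp_force: 29.9
```

Emit:
{"api": "apply_moves", "payload": {"targets": [[-1,[-0.7,-0.812,0],[0,0,0]],[-1,[-0.7,-0.812,0],[0,0,0]],[-1,[-0.7,-0.812,0],[0,0,0]],[-1,[0,0,0.9],[0,0,0]],[-1,[0,0,0.9],[0,0,0]],[-1,[0,0,0],[0,0,0]],[-1,[0,0,0],[0,0,0]]]}}

```text
t: 38.62
ee_pos: [368.1, -369.6, 125.8]
orientation: [2.26, 2.182, -0.0]
ft_force: [1.1, -0.5, -0.2]
width: 25.7
grasp_force: 29.9
```

```bash
python3 -c "
from h import *
legs((370,-370,28,88))"
```

```text
now [ 368.1 -369.6  125.8] yaw 88.0 w 25.7
(370, -370, 28, 88) turn -0.0 shift [-0.01  0.04  1.96] 2 rows of [-0.003, 0.02, 0.978]
```

Emit:
{"api": "apply_moves", "payload": {"targets": [[-1,[0,0.04,0.65],[0,0,0]],[-1,[0,0,0.65],[0,0,0]],[-1,[0,0,0.62],[0,0,0]],[-1,[0,0,0],[0,0,0]],[-0.18,[0,0,0],[0,0,0]],[-0.18,[0,0,0],[0,0,0]],[-0.18,[0,0,0],[0,0,0]]]}}

```text
t: 39.5
ee_pos: [370.3, -370.2, 30.3]
orientation: [2.259, 2.181, -0.0]
ft_force: [-0.1, -0.7, 0.0]
width: 35.9
grasp_force: 0.0
```

Emit:
{"api": "apply_moves", "payload": {"targets": [[-0.18,[0,0,-0.6],[0,0,0]],[0,[0,0,-1],[0,0,0]],[0,[0,0,-1],[0,0,0]],[0,[0,0,-0.9],[0,0,0]],[0,[0,0,0],[0,0,0]]]}}

```text
t: 40.12
ee_pos: [371.4, -371.3, 208.3]
orientation: [2.254, 2.176, -0.0]
ft_force: [-0.8, 0.6, -1.2]
width: 44.1
grasp_force: 0.0
```

```bash
python3 m.py; python3 -c "
from h import *
legs((548,-153,200,97),(548,-153,32,97))"
```

```text
red_plug0 [ 551.  -153.2   34.2] yaw 274.4 iou 0.74 0.84 sc 0.95
red_plug0 [575.5 133.8  36.1] yaw 68.9 iou 0.84 0.81 sc 0.88
red_plug0 [ 368.4 -354.5   33. ] yaw 89.1 iou 0.9 None sc 0.65
blue_plug0 [575.3 377.1  20.2] yaw 272.4 iou 0.79 0.87 sc 0.66
offcut0 [381.2 366.4  17.1] yaw 89.8 iou 0.9 0.87 sc 0.89
offcut0 [421.  363.9  18.4] yaw 89.7 iou 0.87 0.88 sc 0.77
now [ 369.3 -369.1  202.9] yaw 88.0 w 43.7
(548, -153, 200, 97) turn -0.1 shift [3.85 4.07 0.06] 5 rows of [0.771, 0.815, 0.012]
(548, -153, 32, 97) turn -0.0 shift [0.   0.   3.36] 4 rows of [0.0, 0.0, 0.84]
```

Emit:
{"api": "apply_moves", "payload": {"targets": [[0,[0,0,0],[0,0,-0.1]],[0,[0.77,0.82,0],[0,0,0]],[0,[0.77,0.82,0],[0,0,0]],[0,[0.77,0.82,0],[0,0,0]],[0,[0.77,0.82,0],[0,0,0]],[0,[0.77,0.82,0],[0,0,0]],[0,[0,0,0.9],[0,0,0]],[0,[0,0,0],[0,0,0]]]}}

```text
t: 41.52
ee_pos: [547.4, -152.2, 155.8]
orientation: [-2.076, -2.349, 0.005]
ft_force: [-0.7, 0.5, -0.1]
width: 43.8
grasp_force: 0.0
```

```bash
python3 -c "
from h import *
legs((549,-154,32,97))"
```

```text
now [ 547.4 -152.2  155.8] yaw 97.1 w 43.8
(549, -154, 32, 97) turn 0.001 shift [-0.04  0.03  2.48] 3 rows of [-0.014, 0.009, 0.825]
```

Emit:
{"api": "apply_moves", "payload": {"targets": [[0,[0,0.02,0.83],[0,0,0]],[0,[0,0,0.83],[0,0,0]],[0,[0,0,0.82],[0,0,0]],[0,[0,0,0],[0,0,0]],[-1,[0,0,0],[0,0,0]],[-1,[0,0,0],[0,0,0]],[-1,[0,0,0],[0,0,0]],[-1,[0,0,0],[0,0,0]]]}}

```text
t: 42.52
ee_pos: [552.1, -154.0, 37.2]
orientation: [2.08, 2.35, 0.002]
ft_force: [-1.3, -0.9, 8.0]
width: 25.3
grasp_force: 30.0
```

Emit:
{"api": "apply_moves", "payload": {"targets": [[-1,[0,0,-0.4],[0,0,0]],[-1,[0,0,-0.85],[0,0,0]],[-1,[0,0,-0.85],[0,0,0]],[-1,[0,0,-0.85],[0,0,0]],[-1,[0,0,-0.5],[0,0,0]],[-1,[0,0,0],[0,0,0]]]}}

```text
t: 43.28
ee_pos: [552.2, -153.7, 211.0]
orientation: [2.078, 2.349, 0.004]
ft_force: [-0.2, 0.0, -0.7]
width: 25.6
grasp_force: 30.0
```

```bash
python3 -c "
from h import *
legs((426,-370,200,88),(426,-370,30,88))"
```

```text
now [ 552.2 -153.7  211. ] yaw 97.0 w 25.6
(426, -370, 200, 88) turn 0.1 shift [-4.41 -2.37  0.22] 5 rows of [-0.882, -0.474, 0.044]
(426, -370, 30, 88) turn -0.0 shift [0.  0.  3.4] 4 rows of [0.0, 0.0, 0.85]
```

Emit:
{"api": "apply_moves", "payload": {"targets": [[-1,[0,0,0],[0,0,0.1]],[-1,[-0.88,-0.47,0],[0,0,0]],[-1,[-0.88,-0.47,0],[0,0,0]],[-1,[-0.88,-0.47,0],[0,0,0]],[-1,[-0.88,-0.47,0],[0,0,0]],[-1,[-0.88,-0.47,0],[0,0,0]],[-1,[0,0,0.9],[0,0,0]],[-1,[0,0,0],[0,0,0]]]}}

```text
t: 44.28
ee_pos: [422.8, -367.3, 159.2]
orientation: [-2.255, -2.175, 0.001]
ft_force: [0.1, 0.3, -0.8]
width: 25.8
grasp_force: 30.0
```

```bash
python3 -c "
from h import *
legs((426,-370,31,88))"
```

```text
now [ 422.8 -367.3  159.2] yaw 87.9 w 25.8
(426, -370, 31, 88) turn -0.001 shift [-0.05  0.07  2.56] 3 rows of [-0.017, 0.022, 0.854]
```

Emit:
{"api": "apply_moves", "payload": {"targets": [[-1,[-0.05,0.07,0.85],[0,0,0]],[-1,[0,0,0.85],[0,0,0]],[-1,[0,0,0.86],[0,0,0]],[-1,[0,0,0],[0,0,0]],[-0.18,[0,0,0],[0,0,0]],[-0.18,[0,0,0],[0,0,0]],[-0.18,[0,0,0],[0,0,0]]]}}

```text
t: 45.15
ee_pos: [429.9, -372.5, 36.3]
orientation: [2.258, 2.18, 0.0]
ft_force: [-0.1, 0.6, -0.3]
width: 36.0
grasp_force: 0.0
```

Emit:
{"api": "apply_moves", "payload": {"targets": [[-0.18,[0,0,-0.6],[0,0,0]],[0,[0,0,-1],[0,0,0]],[0,[0,0,-1],[0,0,0]],[0,[0,0,-1],[0,0,0]],[0,[0,0,-0.5],[0,0,0]],[0,[0,0,0],[0,0,0]]]}}

```text
t: 45.9
ee_pos: [430.0, -372.7, 242.5]
orientation: [2.256, 2.178, 0.001]
ft_force: [0.1, 0.3, -0.5]
width: 44.0
grasp_force: 0.0
```

```bash
python3 m.py; python3 - <<'E'
from h import *
T,S=[cv2.imread(f'pics/{n}.png') for n in('tl','sl')]
v=np.hstack([S[100:400,200:460],T[140:440,180:520]]);cv2.imwrite('pics/c4.png',cv2.resize(v,None,fx=800/v.shape[1],fy=800/v.shape[1],interpolation=cv2.INTER_CUBIC))
legs((569,115,235,71.5))
E
```

```text
red_plug0 [575.6 135.   34. ] yaw 71.1 iou 0.88 0.71 sc 0.96
red_plug0 [ 426.  -356.3   33. ] yaw 86.5 iou 0.9 None sc 0.96
red_plug0 [ 370.2 -355.    31.6] yaw 88.9 iou 0.83 0.58 sc 0.69
blue_plug0 [574.2 384.6  18.4] yaw 91.4 iou 0.86 0.84 sc 0.78
offcut0 [381.1 367.4  15.4] yaw 92.1 iou 0.91 0.83 sc 0.92
offcut0 [419.9 363.   15.7] yaw 90.4 iou 0.91 0.86 sc 0.9
now [ 428.7 -371.5  238.5] yaw 88.0 w 43.8
(569, 115, 235, 71.5) turn 0.183 shift [10.12 -0.43  0.07] 11 rows of [0.92, -0.039, 0.006]
```

View pics/c4.png

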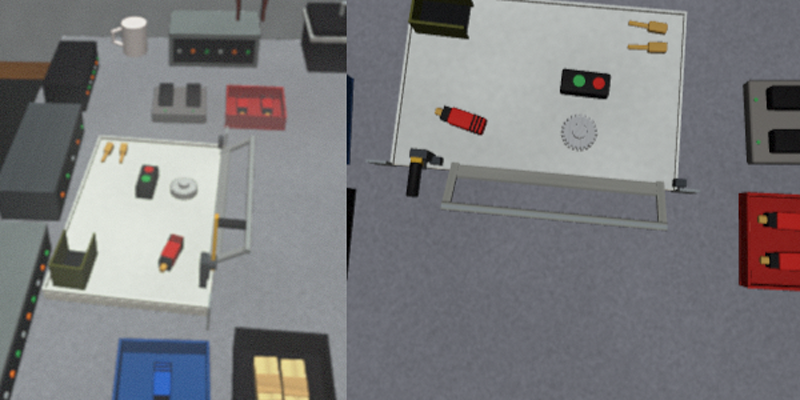

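Two red plugs and the blue one lie in their trays, both offcuts are in the bin. The last plug is at (575,135), beside the upright lever, so I'll reach it with the tool tilted away from the lever.

Emit:
{"api": "apply_moves", "payload": {"targets": [[0,[0,0,0],[0,0,0.092]],[0,[0,0,0],[0,0,0.091]],[0,[0.936,-0.039,0],[0,0,0]],[0,[0.936,-0.039,0],[0,0,0]],[0,[0.936,-0.039,0],[0,0,0]],[0,[0.936,-0.039,0],[0,0,0]],[0,[0.936,-0.039,0],[0,0,0]],[0,[0.936,-0.039,0],[0,0,0]]]}}

```text
t: 47.3
ee_pos: [507.2, -100.3, 239.2]
orientation: [-2.549, -1.835, 0.001]
ft_force: [1.0, -0.2, -0.1]
width: 44.1
grasp_force: 0.0
```

Emit:
{"api": "apply_moves", "payload": {"targets": [[0,[0.936,-0.039,0],[0,0,0]],[0,[0.936,-0.039,0],[0,0,0]],[0,[0.936,-0.039,0],[0,0,0]],[0,[0.936,-0.039,0],[0,0,0]],[0,[0.936,-0.039,0],[0,0,0]],[0,[0,0,0],[0,0.1,0]],[0,[0,0,0],[0,0.1,0]],[0,[0,0,0],[0,0.1,0]]]}}

```text
t: 48.3
ee_pos: [572.2, 123.7, 239.8]
orientation: [-2.281, -1.644, -0.555]
ft_force: [-0.5, 0.8, -0.5]
width: 43.8
grasp_force: 0.0
```

Emit:
{"api": "apply_moves", "payload": {"targets": [[0,[0,0,0],[0,0,0]],[0,[0,0,0],[0,0,0]]]}}

```text
t: 48.55
ee_pos: [572.2, 123.0, 239.5]
orientation: [-2.286, -1.645, -0.546]
ft_force: [-0.4, -0.7, -0.3]
width: 44.2
grasp_force: 0.0
```

```bash
cat >> h.py <<'E'
def shift(xyz):
    o=ctrl.get_obs();A=R.from_rotvec(o['orientation']).as_matrix();print(A[:,0].round(3),A[:,2].round(3),'pos',o['ee_pos'].round(1),'q',np.round(o['qpos'],2),'shift',(A.T@(np.array(xyz)-o['ee_pos'])/50).round(2))
E
python3 -c "
from h import *
shift((572,123.5,120))
shift((572,123.5,34))"; python3 m.py | grep red
```

```text
[0.283 0.846 0.452] [ 0.143  0.429 -0.892] pos [572.2 123.  239.5] q [-0.04  0.3   1.86  0.57  0.93 -0.06] shift [-1.07 -0.01  2.14]
[0.283 0.846 0.452] [ 0.143  0.429 -0.892] pos [572.2 123.  239.5] q [-0.04  0.3   1.86  0.57  0.93 -0.06] shift [-1.85 -0.    3.67]
red_plug0 [ 369.3 -356.    30. ] yaw 89.5 iou 0.87 0.6 sc 0.73
red_plug0 [ 426.5 -355.2   32.2] yaw 87.0 iou 0.79 0.17 sc 0.66
```

Emit:
{"api": "apply_moves", "payload": {"targets": [[0,[-0.37,0,0.734],[0,0,0]],[0,[-0.37,0,0.734],[0,0,0]],[0,[-0.37,0,0.734],[0,0,0]],[0,[-0.3,0,0.6],[0,0,0]],[0,[0,0,0],[0,0,0]]]}}

```text
t: 49.58
ee_pos: [570.5, 124.2, 80.6]
orientation: [-2.284, -1.643, -0.542]
ft_force: [-0.3, -0.3, -0.1]
width: 43.9
grasp_force: 0.0
```

```bash
python3 -c "
from h import *
shift((572,123.5,34))"; python3 m.py | grep red
python3 - <<'E'
import cv2,numpy as np
T,S=[cv2.imread(f'pics/{n}.png') for n in('tl','sl')]
v=np.hstack([S[180:380,270:430],T[180:380,180:380]]);cv2.imwrite('pics/c5.png',cv2.resize(v,None,fx=800/v.shape[1],fy=800/v.shape[1],interpolation=cv2.INTER_CUBIC))
E
```

```text
[0.285 0.845 0.453] [ 0.139  0.431 -0.892] pos [570.5 124.2  80.6] q [-0.04  0.56  1.94  0.78  0.67 -0.35] shift [-0.43  0.04  0.83]
red_plug0 [ 429.1 -354.7   32.5] yaw 84.4 iou 0.79 0.6 sc 0.94
red_plug0 [570.1 379.7  33. ] yaw 91.1 iou 0.86 None sc 0.75
red_plug0 [ 368.  -356.4   33. ] yaw 90.5 iou 0.93 None sc 0.66
red_plug0 [576.8 142.3  41.6] yaw 76.0 iou 0.38 0.82 sc 0.62
red_plug0 [747.7 174.5  33. ] yaw 285.5 iou 0.38 None sc 0.41
```

View pics/c5.png

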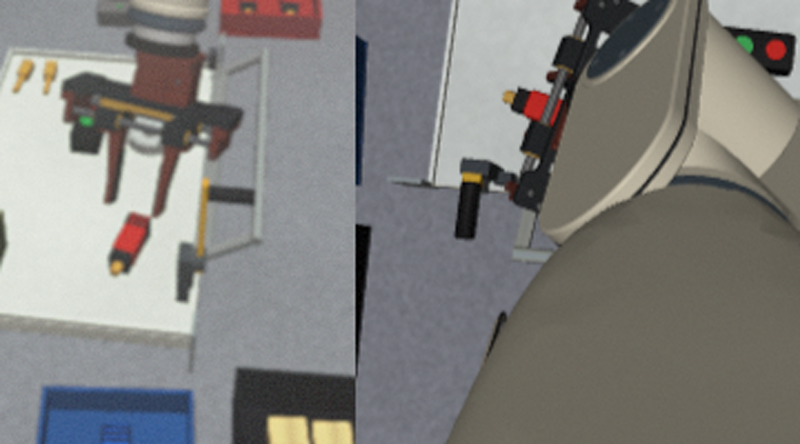

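The gripper straddles the plug and its body stays clear of the lever. I descend and grasp.

Emit:
{"api": "apply_moves", "payload": {"targets": [[0,[-0.21,0,0.42],[0,0,0]],[0,[-0.21,0.02,0.41],[0,0,0]],[0,[0,0,0],[0,0,0]],[-1,[0,0,0],[0,0,0]],[-1,[0,0,0],[0,0,0]],[-1,[0,0,0],[0,0,0]],[-1,[0,0,0],[0,0,0]]]}}

```text
t: 50.85
ee_pos: [573.9, 123.8, 37.3]
orientation: [-2.284, -1.645, -0.551]
ft_force: [-1.0, -1.3, 7.0]
width: 25.6
grasp_force: 30.0
```

Emit:
{"api": "apply_moves", "payload": {"targets": [[-1,[0.2,0,-0.4],[0,0,0]],[-1,[0.37,0,-0.734],[0,0,0]],[-1,[0.37,0,-0.734],[0,0,0]],[-1,[0.37,0,-0.734],[0,0,0]],[-1,[0.37,0,-0.734],[0,0,0]],[-1,[0,0,0],[0,0,0]]]}}

```text
t: 51.6
ee_pos: [574.6, 122.8, 226.4]
orientation: [-2.285, -1.648, -0.556]
ft_force: [-0.2, 0.0, -1.8]
width: 25.6
grasp_force: 30.0
```

Emit:
{"api": "apply_moves", "payload": {"targets": [[-1,[0,0,0],[0.0415,0,-0.082]],[-1,[0,0,0],[0.0415,0,-0.082]],[-1,[0,0,0],[0,0,0]]]}}

```text
t: 51.98
ee_pos: [572.9, 122.8, 221.4]
orientation: [-1.996, -1.927, -0.478]
ft_force: [0.2, -0.4, -1.5]
width: 25.8
grasp_force: 30.0
```

```bash
python3 -c "
from h import *
shift((398,-367.5,226))"; python3 m.py | grep red
```

```text
[0.032 0.891 0.454] [ 0.015  0.454 -0.891] pos [572.9 122.8 221.4] q [-0.05  0.38  1.78  0.55  1.05 -0.31] shift [-8.8  -3.15 -4.58]
red_plug0 [ 369.9 -355.7   30.4] yaw 91.2 iou 0.8 0.61 sc 0.71
red_plug0 [ 426.9 -354.8   33. ] yaw 86.8 iou 0.87 None sc 0.69
red_plug0 [609.5 192.7  33. ] yaw 92.0 iou 0.59 None sc 0.56
```

Emit:
{"api": "apply_moves", "payload": {"targets": [[-1,[-0.88,-0.315,-0.458],[0,0,0]],[-1,[-0.88,-0.315,-0.458],[0,0,0]],[-1,[-0.88,-0.315,-0.458],[0,0,0]],[-1,[-0.88,-0.315,-0.458],[0,0,0]],[-1,[-0.88,-0.315,-0.458],[0,0,0]],[-1,[-0.88,-0.315,-0.458],[0,0,0]],[-1,[-0.88,-0.315,-0.458],[0,0,0]],[-1,[-0.88,-0.315,-0.458],[0,0,0]]]}}

```text
t: 53.38
ee_pos: [432.9, -270.9, 226.7]
orientation: [-1.996, -1.929, -0.48]
ft_force: [1.1, -0.4, -1.5]
width: 25.8
grasp_force: 30.0
```

Emit:
{"api": "apply_moves", "payload": {"targets": [[-1,[-0.88,-0.315,-0.458],[0,0,0]],[-1,[-0.88,-0.315,-0.458],[0,0,0]],[-1,[-0.45,0,0.89],[0,0,0]],[-1,[-0.45,0,0.89],[0,0,0]],[-1,[0,0,0],[0,0,0]],[-1,[0,0,0],[0,0,0]]]}}

```text
t: 54.12
ee_pos: [399.4, -367.6, 128.9]
orientation: [-1.996, -1.93, -0.48]
ft_force: [-0.2, -0.9, -0.2]
width: 25.5
grasp_force: 30.0
```

```bash
python3 -c "
from h import *
shift((398,-369,47))"
```

```text
[0.029 0.891 0.453] [ 0.017  0.453 -0.891] pos [ 399.4 -367.6  128.9] q [-0.93  0.61  1.66  0.3   1.26 -1.05] shift [-0.77 -0.03  1.45]
```

Emit:
{"api": "apply_moves", "payload": {"targets": [[-1,[-0.38,-0.02,0.73],[0,0,0]],[-1,[-0.38,0,0.72],[0,0,0]],[-1,[0,0,0],[0,0,0]],[-1,[0,0,0],[0,0,0]],[-0.2,[0,0,0],[0,0,0]],[-0.2,[0,0,0],[0,0,0]],[-0.2,[0,0,0],[0,0,0]]]}}

```text
t: 55.0
ee_pos: [398.0, -368.4, 46.4]
orientation: [-1.996, -1.93, -0.48]
ft_force: [0.4, 0.6, -0.0]
width: 35.5
grasp_force: 0.0
```

Emit:
{"api": "apply_moves", "payload": {"targets": [[-0.2,[0.3,0,-0.6],[0,0,0]],[0,[0.4,0,-0.8],[0,0,0]],[0,[0.4,0,-0.8],[0,0,0]],[0,[0.4,0,-0.8],[0,0,0]],[0,[0,0,0],[0,-0.1,0]],[0,[0,0,0],[0,-0.1,0]],[0,[0,0,0],[0,-0.1,0]],[0,[0,0,0],[0,0,0]]]}}

```text
t: 56.0
ee_pos: [397.6, -367.3, 214.1]
orientation: [2.255, 2.186, 0.001]
ft_force: [-0.0, 0.5, -0.4]
width: 43.9
grasp_force: 0.0
```

```bash
python3 m.py; python3 - <<'E'
from h import *
T,S=[cv2.imread(f'pics/{n}.png') for n in('tl','sl')]
v=np.hstack([S[100:400,200:460],T[140:440,260:600]]);cv2.imwrite('pics/c6.png',cv2.resize(v,None,fx=800/v.shape[1],fy=800/v.shape[1],interpolation=cv2.INTER_CUBIC))
legs((434,-14,200,85.6))
E
```

```text
red_plug0 [ 396.8 -351.    33. ] yaw 87.5 iou 0.89 None sc 0.9
red_plug0 [ 426.7 -353.8   33. ] yaw 87.4 iou 0.9 None sc 0.72
red_plug0 [ 371.3 -356.1   29.4] yaw 86.6 iou 0.78 0.71 sc 0.69
blue_plug0 [575.3 385.3  17.9] yaw 91.3 iou 0.76 0.89 sc 0.77
blue_plug0 [601.5  -4.6  33. ] yaw 261.9 iou 0.02 None sc 0.74
blue_plug0 [574.1 397.2  62.9] yaw 274.0 iou 0.07 0.81 sc 0.52
offcut0 [381.9 366.4  16.7] yaw 90.2 iou 0.86 0.87 sc 0.93
offcut0 [419.8 364.3  16.1] yaw 93.0 iou 0.91 0.88 sc 0.67
now [ 397.4 -369.9  213. ] yaw 88.0 w 43.7
(434, -14, 200, 85.6) turn 0.027 shift [7.15 0.18 0.26] 8 rows of [0.894, 0.023, 0.032]
```

View pics/c6.png

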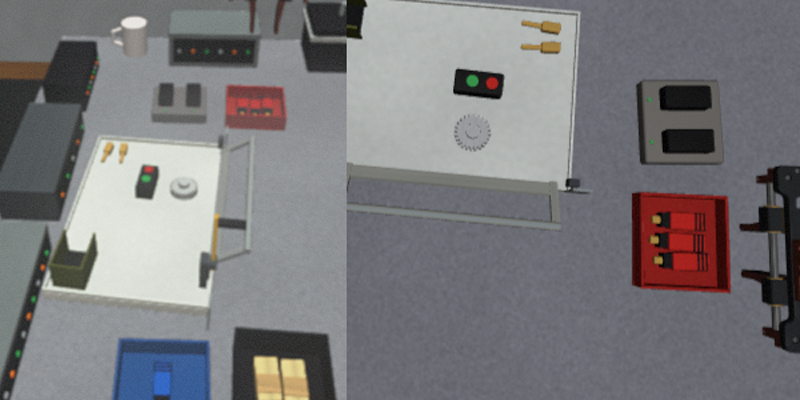

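All three red plugs lie side by side in the red tray, and the shelf holds only the things to leave. Now I shut the gate.

Emit:
{"api": "apply_moves", "payload": {"targets": [[0,[0,0,0],[0,0,0.027]],[0,[0.894,0.02,0],[0,0,0]],[0,[0.894,0.02,0],[0,0,0]],[0,[0.894,0.02,0],[0,0,0]],[0,[0.894,0.02,0],[0,0,0]],[0,[0.894,0.02,0],[0,0,0]],[0,[0.894,0.02,0],[0,0,0]],[0,[0.894,0.02,0],[0,0,0]]]}}

```text
t: 57.4
ee_pos: [428.7, -56.8, 213.4]
orientation: [2.305, 2.134, 0.001]
ft_force: [0.6, -0.0, -0.2]
width: 43.7
grasp_force: 0.0
```

Emit:
{"api": "apply_moves", "payload": {"targets": [[0,[0.894,0.02,0],[0,0,0]],[0,[0,0,0.9],[0,0,0]],[0,[0,0,0.9],[0,0,0]],[0,[0,0,0],[0,0,0]],[0,[0,0,0],[0,0,0]]]}}

```text
t: 58.02
ee_pos: [433.7, -13.7, 124.3]
orientation: [2.305, 2.134, 0.001]
ft_force: [0.4, -0.4, 0.5]
width: 44.0
grasp_force: 0.0
```

```bash
python3 -c "
from h import *
legs((432,-12.5,47,85.6))"
```

```text
now [433.7 -13.7 124.3] yaw 85.6 w 44.0
(432, -12.5, 47, 85.6) turn -0.0 shift [ 0.02 -0.04  1.55] 2 rows of [0.01, -0.018, 0.773]
```

Emit:
{"api": "apply_moves", "payload": {"targets": [[0,[0,-0.03,0.78],[0,0,0]],[0,[0,0,0.77],[0,0,0]],[0,[0,0,0],[0,0,0]],[-1,[0,0,0],[0,0,0]],[-1,[0,0,0],[0,0,0]],[-1,[0,0,0],[0,0,0]],[-1,[0,0,0],[0,0,0]]]}}

```text
t: 58.9
ee_pos: [431.8, -13.3, 46.5]
orientation: [2.304, 2.134, 0.002]
ft_force: [0.1, -0.4, 3.0]
width: 11.3
grasp_force: 30.0
```

Emit:
{"api": "apply_moves", "payload": {"targets": [[-1,[0,0.117,-0.172],[0,0,0]],[-1,[0,0.138,-0.155],[0,0,0]],[-1,[0,0.157,-0.136],[0,0,0]],[-1,[0,0.173,-0.115],[0,0,0]],[-1,[0,0.187,-0.091],[0,0,0]],[-1,[0,0.197,-0.066],[0,0,0]],[-1,[0,0.204,-0.04],[0,0,0]],[-1,[0,0.207,-0.013],[0,0,0]]]}}

```text
t: 59.9
ee_pos: [498.3, -18.6, 85.8]
orientation: [-2.302, -2.133, 0.006]
ft_force: [-33.7, 1.1, 25.8]
width: 11.1
grasp_force: 30.0
```

Emit:
{"api": "apply_moves", "payload": {"targets": [[-1,[0,0,0],[0,0,0]],[-1,[0,0,0],[0,0,0]],[-1,[0,0,0],[0,0,0]]]}}

```text
t: 60.28
ee_pos: [498.1, -18.6, 85.9]
orientation: [-2.302, -2.134, 0.005]
ft_force: [-10.9, -1.2, 8.7]
width: 11.5
grasp_force: 30.0
```

Emit:
{"api": "apply_moves", "payload": {"targets": [[0,[0,0,0],[0,0,0]],[0,[0,0,0],[0,0,0]],[0,[0,0,0],[0,0,0]],[0,[0,0,-0.7],[0,0,0]],[0,[0,0,-0.9],[0,0,0]],[0,[0,0,-0.9],[0,0,0]],[0,[0,0,0],[0,0,0.111]],[0,[0,0,0],[0,0,0.111]]]}}

```text
t: 61.28
ee_pos: [501.0, -18.5, 211.4]
orientation: [2.643, 1.694, 0.004]
ft_force: [-0.2, -0.2, -0.7]
width: 44.2
grasp_force: 0.0
```

Emit:
{"api": "apply_moves", "payload": {"targets": [[0,[0,0,0],[0,0,0.111]],[0,[0,0,0],[0,0,0.111]],[0,[0,0,0],[0,0,0.111]],[0,[0,0,0],[0,0,0.111]],[0,[0,0,0],[0,0,0.111]],[0,[0,0,0],[0,0,0.111]],[0,[0,0,0],[0,0,0.112]],[0,[0,0,0],[0,0,0]]]}}

```text
t: 62.28
ee_pos: [500.5, -18.5, 210.4]
orientation: [3.139, -0.117, 0.002]
ft_force: [0.7, -0.8, 0.3]
width: 44.0
grasp_force: 0.0
```

```bash
python3 - <<'E'
from h import *
T,S=snap('top'),snap('side')
for l in ['gate_grip','lever_knob']:
    a,b=ctrl.pinpoint(l,'top'),ctrl.pinpoint(l,'side')
    for u in a[:2]:
        for v in b[:2]: print(l,tri([T,S],[u['xy'],v['xy']]).round(1),u['score'],v['score'])
v=np.hstack([S['pixels'][180:380,270:430],T['pixels'][180:380,180:380]]);cv2.imwrite('pics/c7.png',cv2.resize(v,None,fx=800/v.shape[1],fy=800/v.shape[1],interpolation=cv2.INTER_CUBIC))
legs((468,171,215,-4.4),(468,171,136,-4.4))
E
```

```text
lever_knob [471.9 175.7 156.5] 0.75 0.64
lever_knob [511.7 278.  266.1] 0.59 0.64
now [500.2 -18.5 210.3] yaw -4.3 w 44.8
(468, 171, 215, -4.4) turn 0.001 shift [-0.93 -3.73 -0.09] 4 rows of [-0.233, -0.932, -0.023]
(468, 171, 136, -4.4) turn -0.0 shift [0.   0.   1.58] 2 rows of [0.0, 0.0, 0.79]
```

View pics/c7.png

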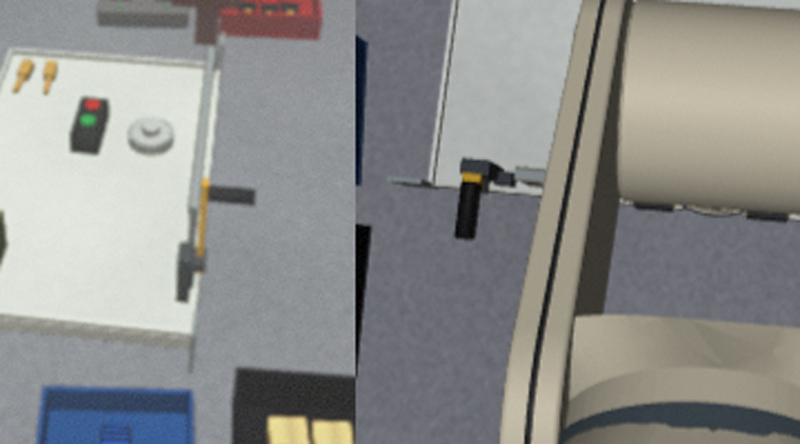

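The gate is upright and the lever still up, with the knob near (472,175,156). I grip the knob and swing it back down.

Emit:
{"api": "apply_moves", "payload": {"targets": [[0.1,[-0.23,-0.94,-0.1],[0,0,0]],[0.1,[-0.23,-0.95,0],[0,0,0]],[0.1,[-0.23,-0.95,0],[0,0,0]],[0.1,[-0.23,-0.95,0],[0,0,0]],[0.1,[0,0,0],[0,0,0]],[0.1,[0,0,0.8],[0,0,0]],[0.1,[0,0,0.74],[0,0,0]],[0.1,[0,0,0],[0,0,0]]]}}

```text
t: 63.58
ee_pos: [467.0, 172.4, 136.2]
orientation: [3.137, -0.12, -0.007]
ft_force: [-0.5, -0.8, 0.3]
width: 48.4
grasp_force: 0.0
```

Emit:
{"api": "apply_moves", "payload": {"targets": [[-1,[0,0,0],[0,0,0]],[-1,[0,0,0],[0,0,0]],[-1,[0,0,0],[0,0,0]],[-1,[0,0,0],[0,0,0]],[-1,[0,0,0],[0,0,0]]]}}

```text
t: 64.2
ee_pos: [469.3, 174.0, 139.0]
orientation: [-3.139, 0.12, -0.003]
ft_force: [-1.1, -1.2, 7.5]
width: 15.3
grasp_force: 30.0
```

Emit:
{"api": "apply_moves", "payload": {"targets": [[-1,[0,0.308,0.085],[0,0,0]],[-1,[0,0.285,0.145],[0,0,0]],[-1,[0,0.25,0.2],[0,0,0]],[-1,[0,0.206,0.244],[0,0,0]],[-1,[0,0.153,0.28],[0,0,0]],[-1,[0,0.094,0.305],[0,0,0]],[-1,[0,0.032,0.318],[0,0,0]],[-1,[0,0,0],[0,0,0]]]}}

```text
t: 65.2
ee_pos: [463.6, 108.0, 58.1]
orientation: [-3.139, 0.121, 0.0]
ft_force: [-0.2, 12.5, -4.1]
width: 15.2
grasp_force: 30.0
```

Emit:
{"api": "apply_moves", "payload": {"targets": [[-1,[0,0,0.08],[0,0,0]],[-1,[0,0,0],[0,0,0]],[-1,[0,0,0],[0,0,0]]]}}

```text
t: 65.58
ee_pos: [464.2, 108.0, 55.4]
orientation: [-3.139, 0.12, -0.003]
ft_force: [-2.3, 7.2, 7.9]
width: 15.2
grasp_force: 30.0
```

Release and back off upward, then check.

Emit:
{"api": "apply_moves", "payload": {"targets": [[0,[0,0,0],[0,0,0]],[0,[0,0,0],[0,0,0]],[0,[0,0,0],[0,0,0]],[0,[-0.1,0,-0.7],[0,0,0]],[0,[0,0,-1],[0,0,0]],[0,[0,0,-1],[0,0,0]],[0,[-0.4,1,0],[0,0,0]],[0,[0,1,0],[0,0,0]]]}}

```text
t: 66.58
ee_pos: [430.0, 9.2, 190.9]
orientation: [3.139, -0.116, 0.002]
ft_force: [0.0, -0.2, 0.6]
width: 43.9
grasp_force: 0.0
```

Emit:
{"api": "apply_moves", "payload": {"targets": [[0,[-0.3,1,0],[0,0,0]],[0,[-0.2,1,0],[0,0,0]],[0,[-0.2,1,0],[0,0,0]],[0,[-0.2,1,0],[0,0,0]],[0,[-0.2,1,0],[0,0,0]],[0,[0,1,0],[0,0,0]],[0,[0,0,0],[0,0,0]]]}}

```text
t: 67.45
ee_pos: [353.0, -288.0, 190.3]
orientation: [3.138, -0.126, 0.002]
ft_force: [0.1, 0.7, -0.2]
width: 43.5
grasp_force: 0.0
```

```bash
python3 m.py; python3 - <<'E'
from h import *
T,S=snap('top'),snap('side')
for l in ['gate_grip','lever_knob']:
    a,b=ctrl.pinpoint(l,'top'),ctrl.pinpoint(l,'side')
    for u in a[:2]:
        for v in b[:2]: print(l,tri([T,S],[u['xy'],v['xy']]).round(1),u['score'],v['score'])
v=np.hstack([S['pixels'][100:400,200:460],T['pixels'][140:440,80:580]]);cv2.imwrite('pics/c8.png',cv2.resize(v,None,fx=800/v.shape[1],fy=800/v.shape[1],interpolation=cv2.INTER_CUBIC))
E
```

```text
red_plug0 [ 372.7 -356.7   33. ] yaw 82.4 iou 0.55 None sc 0.86
red_plug0 [ 396.6 -352.1   33. ] yaw 87.0 iou 0.93 None sc 0.63
red_plug0 [ 428.3 -355.2   30. ] yaw 85.7 iou 0.86 0.59 sc 0.58
blue_plug0 [575.2 385.4  20.1] yaw 90.8 iou 0.82 0.89 sc 0.67
offcut0 [420.  365.2  16.6] yaw 90.9 iou 0.9 0.89 sc 0.91
offcut0 [380.9 361.5  32. ] yaw 90.7 iou 0.93 None sc 0.58
offcut0 [422.6 366.8  21.8] yaw 90.6 iou 0.03 0.92 sc 0.42
gate_grip [498.8 -16.  110.5] 0.89 0.57
gate_grip [484.7 -14.  -48.9] 0.89 0.49
lever_knob [473.8 109.6  84.3] 0.89 0.7
lever_knob [457.6  80.8 298.2] 0.89 0.4
```

View pics/c8.png

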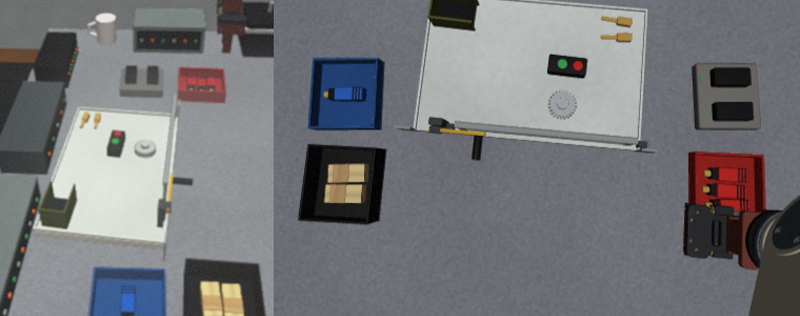

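```bash
python3 - <<'E'
from h import *
for c,n,(y0,y1,x0,x1) in(('top','t0',(255,300,220,290)),('side','s0',(255,310,350,392))):
    a=cv2.imread(f'pics/{n}.png')[y0:y1,x0:x1];b=snap(c)['pixels'][y0:y1,x0:x1]
    for thr,nm in((None,'knob'),(1,'yellow')):
        r=[]
        for im in(a,b):
            h=cv2.cvtColor(im,cv2.COLOR_BGR2HSV)
            m=(h[...,2]<45) if thr is None else ((h[...,1]>120)&(h[...,2]>100)&(h[...,0]>10)&(h[...,0]<35))
            ys,xs=np.nonzero(m);r.append((len(xs),xs.mean().round(2),ys.mean().round(2),xs.min(),xs.max(),ys.min(),ys.max()))
        print(c,nm,r)
E
```

```text
top knob [(214, np.float64(46.44), np.float64(20.57), np.int64(11), np.int64(57), np.int64(0), np.int64(36)), (214, np.float64(46.36), np.float64(20.46), np.int64(11), np.int64(57), np.int64(0), np.int64(36))]
top yellow [(148, np.float64(37.82), np.float64(10.07), np.int64(7), np.int64(60), np.int64(6), np.int64(13)), (148, np.float64(37.57), np.float64(10.11), np.int64(7), np.int64(60), np.int64(6), np.int64(13))]<stdin>:9: RuntimeWarning: Mean of empty slice.
  ret = ret.dtype.type(ret / rcount)
Traceback (most recent call last):
ValueError: zero-size array to reduction operation minimum which has no identity
```

The lever's pixels match the start picture, so it is back down. I'm handing the job in.

```bash
python3 -c "
from h import *
print(ctrl.close_job())"
```

```text
the job is handed in; nothing more can be done
None
```

The job is handed in (the hand-in returned no verdict): the last pictures show three red plugs in the red tray, the blue plug in the blue tray, both offcuts in the bin, the gate shut, the lever level in front of it, and the gear, tally box, hood and banana plugs left alone.

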